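# Load, shut and lock the UV disinfection box

### The arm

A 6-joint arm with a two-finger parallel gripper is mounted at the origin on a cart in front of the work surface, level with it; the furniture and walls round the work are solid. World frame = base frame: x ahead of the robot, y to its left, z up, the work surface at z = 0. Lengths are in m, angles in degrees, forces in N, time in s.
With the tool pointing down it reaches from about 0.375 to 0.9 m from the base axis. Payload 3.1 kg.
Tool frame: the origin (TCP) lies between the finger pads; the fingertips stand 11 mm ahead of it and the grasp point (between the pads) lies 8 mm behind it; z points along the fingers, y is the line along which they close (so a half turn about z gives the same grasp; the last joint's range is limited). The gripper opens to 87 mm and grips with 3 to 60 N. Pads are 19 mm wide; open, the fingers measure 117 mm over their backs; the gripper's body (75 mm by 190 mm) begins 51 mm behind the grasp point.
Start: joints at [-81.904, 30.224, 82.088, -0, 67.689, -10.227], TCP at [0.197, -0.593, 0.213] pointing down, gripper open.
Joint ranges: [-176.69, 176.69], [-43.24, 126.21], [12.49, 139.97], [-82, 262], [0, 151.66], [-163.58, 163.58]. Speed limits (degrees/s): [159.86, 159.86, 180, 180, 180, 180].

### API

Orientations are given as a 3x3 rotation matrix whose columns are the frame's x, y, z axes.
In Python, from rig import bot, viewer, workorder, nets gives the robot as it stands. The module is installed in compiled form; this text tells all that it offers.
- The arm moves only by the tool move_arm, never from a script. Its argument "increments" is a list of rows, each a list of 7 numbers: the shift along the tool's x, y, z normalised to -1 to 1, where 1 is 0.3 m, then the turn, a rotation vector about the tool's x, y, z normalised to -1 to 1, where 1 is pi rad, then the opening, from 0 (shut) to 1 (fully open). In form: [[tx, ty, tz, wx, wy, wz, grip], ...]. A call has 1 to 10 rows; each row is the pose to reach, as a shift and turn from the pose commanded when the call began, along the tool's axes at that moment, turning the shorter way round; what a row does not reach only later rows make up. A row lasts 1/12 s, in which the tool goes at most 41.7 mm and 7.16 degrees, less where a joint would pass 70% of its speed; a pose out of reach is approached as far as the arm can. A call with a number of a shift or a turn outside -1 to 1 is refused whole. A call with a gripper value outside its range is refused whole. The fingers move at their own pace and stop on an object; the grip force is fixed at half the most. Time passes only in rows, so rows that repeat a pose let the fingers close. It gives the time, the measured TCP pose, the force, the opening and the grip force at its end, in the units of the state.
- bot.read_state(): the state, without advancing time (a new reading comes with each control period).
- viewer.capture(name): name is "side" or "top" or "wrist"; returns a dict with "image" (400x640x3 uint8, blue, green, red), "K" (3x3 intrinsics, pixels), "eye" and "orientation" of the camera in the world. Camera axes: x right, y up, looking along -z (the intrinsics and any distortion apply to the point x, -y, -z); pixel columns grow to the right and rows downward; lengths in m; the calibration is good to about 2 mm. A picture is of the moment at which its call begins. There is no depth.
- workorder.hand_in(): hands the job in; it is judged then, once.
Trained networks look in the newest picture that a camera, given by its name, has taken for a name from the list of things; names that differ only in an ending like _2 or _b are one class to them, and where a whole thing is asked for, a point or a joint stands for the part that bears it (a point fixed in the world has none). Each returns a list of dicts, best first, with "conf" (0 to 1); they miss things now and then, are a little off and sometimes report something else, mostly with a low value. They report only what shows in the picture. A call takes as long as a camera call.
- nets.find_in(camera, thing): "location" ([column, row] in pixels, amid what is visible of it).
The state is a dict: "time_s": time; "joint_positions": joint angles; "qvel": joint speeds; "tau": joint torques, N m; "position": TCP position; "tcp_rot": TCP orientation; "force": force on the tool from outside, world axes, zero at the start; "moment": the same for the moment, N m; "opening": opening from 0.0 (shut) to 1.0 (fully open); "grasp_force": force on a finger pad.
Only numpy, scipy, OpenCV 4.12 (cv2) and the standard library are available. Lean on these libraries where they do the work, as an engineer would, in place of code of your own. Each camera call takes 0.05 s, during which the arm holds its last target. There are 200 camera calls.

### The job

Pull the carriage of the UV box all the way out by its handle and lay every tool that lies on the bench between the box and the steel tool tray at the right (brush, screwdriver, markers; not all are there each time) flat on its floor, side by side and none on top of another. Then slide the carriage fully home, then press the hinged cover down until it snaps onto its catch, and lock the cover with both wing studs: turn each wing into line with the red marks, push it in, and give it a quarter turn so that it stays down. Leave the spray bottle, the roll of red tape and the label roll where they are.

Things in the scene. Friction and masses are not known exactly. Their poses are not given: they have to be found in the camera images.
- uv_box: White box on a grey base, fixed to the bench; pose (place, yaw) varies. Origin on the bench under the chamber's centre; x away from the robot at yaw 0, y to the left, z up. Chamber 260 (x) x 200 (y) mm, 92 mm high, open on top and at its -y side; the base with the carriage rails runs on to y = -320 mm. A steel strip across the top of the open side (y = -84 mm, top at z = 91 mm) has two slots along x that receive the studs.
- tray_floor (a point): Centre of the carriage's tray floor (axes as uv_box). Inside the tray is 230 (x) x 170 (y) mm with walls 22 mm high all round; floor 30 mm above the bench. A white front panel at y = -93 to -101 mm from here rises 30 mm above the floor. The tray takes three tools lengthwise in x, some 48 mm apart.
- carriage_handle (a point): Middle of the carriage's pull handle: a level steel bar, 12 mm thick, 100 mm long along uv_box x, centre 78 mm above the bench, 37 mm out from the front panel and 18 mm higher than its top (free space all round, except two bent stand-offs to the panel 42 mm either side of its middle). Can be pinched from above or pushed.
- carriage (a joint): m. 0 = home in the chamber at its stop, grows as the carriage comes out along -y of uv_box; 0.18 fully out. Slides with about 2 N of friction and stays where it is left.
- cover_hinge (a point): Middle of the cover's hinge line (axes as uv_box; the line runs along x), 100 mm to +y of the chamber centre, 92 mm above the bench. The cover's underside passes through this line.
- cover (a joint): rad. 0 = shut and level, grows as the free (-y) edge rises. Cover 264 (along the hinge) x 202 mm x 16 mm thick, stiff hinge, stays where it is left. A ball catch at the free edge resists near 0.05 rad; 5 to 8 N at the pad presses it past the ball, and it is then pressed right down to its stop at 0, where the ball holds it.
- cover_pad (a point): Black rubber push pad, 66 x 22 mm, on top of the cover, 178 mm from the hinge line, in the middle; point on its surface, axes tilt with the cover (z out of the cover).
- near_wing (a point): Middle of the nearer (lower x) black wing knob (46 mm long along its own x, 10 mm thick along y, 30 mm high along z: 15 mm above and below this point), its x axis turns with it. Raised, its underside stands 16 mm clear of the cover; 31 mm from this point down to the cover's top. Two such wing studs sit on the cover, 75 mm either side of its middle, 16 mm in from its free edge.
- far_wing (a point): Middle of the farther (higher x) black wing knob (46 mm long along its own x, 10 mm thick along y, 30 mm high along z: 15 mm above and below this point), its x axis turns with it. Raised, its underside stands 16 mm clear of the cover; 31 mm from this point down to the cover's top. Two such wing studs sit on the cover, 75 mm either side of its middle, 16 mm in from its free edge.
- near_turn (a joint): rad. Angle of the near wing about the cover's normal, counter-clockwise from above positive, stops at +-1.65. 0 = in line with the red marks and the slot (wing along uv_box x); only within about 0.15 rad of 0 can it be pushed in. Pushed in, turning it 1.57 either way hooks its cross bar under the strip. Stays where it is left.
- far_turn (a joint): rad. Angle of the far wing about the cover's normal, counter-clockwise from above positive, stops at +-1.65. 0 = in line with the red marks and the slot (wing along uv_box x); only within about 0.15 rad of 0 can it be pushed in. Pushed in, turning it 1.57 either way hooks its cross bar under the strip. Stays where it is left.
- near_push (a joint): m. How far the near stud is pushed in: 0 raised by its spring, at most 0.0145 (4 to 9 N). Out of line it stops at 0.002. It must go past 0.0125 before it can turn; turned and let go it rests at about 0.011.
- far_push (a joint): m. How far the far stud is pushed in: 0 raised by its spring, at most 0.0145 (4 to 9 N). Out of line it stops at 0.002. It must go past 0.0125 before it can turn; turned and let go it rests at about 0.011.
- brush_grip (a point): Centre of the green brush, 150 long (its y) x 18 wide x 26 mm high, lying on its bristles; point half-way up. At the middle only its back (top 10 mm) is solid; bristle block from -72 to -12 mm in y, a small foot at +60.
- screwdriver_grip (a point): Grip point in the yellow handle of a screwdriver 187 mm long along its y, 23 mm thick handle; point half-way up (11.5 mm above what it lies on). Handle end 64 mm to +y, handle front 25 mm to -y, blade tip 124 mm to -y.
- marker_black_grip (a point): Centre of a marker with black cap, 132 mm long along this point's y, 15 mm thick; lies on its clip, clip side 16 mm high; point half-way up (8 mm). Cap (20 to 25 mm wide with the clip) from -22 to -66 mm in y, plain barrel to +y.
- marker_red_grip (a point): Centre of a marker with red cap, otherwise like the black one.
- spray_bottle: Bystander: white spray bottle, 66x76x188 mm, origin at its foot.
- red_tape: Bystander: roll of red tape lying flat, 92 mm across, 24 mm high, origin at its underside.
- label_roll: Bystander: white label roll, 77 mm across, 55 mm high, origin at its foot.

How it is judged (in metres and radians):
On the way, in this order (a step that is already met when the one before it is completed fails the run):
1. the carriage is pulled out (value of joint carriage above 0.165 m), for 0.2 s.
2. every tool present lies flat on the tray floor, inside the walls (x of brush_grip in the frame of tray_floor between -0.1 and 0.1 m and y of brush_grip in the frame of tray_floor between -0.085 and 0.085 m and z of brush_grip in the frame of tray_floor between 0 and 0.02 m and x of screwdriver_grip in the frame of tray_floor between -0.1 and 0.1 m and y of screwdriver_grip in the frame of tray_floor between -0.085 and 0.085 m and z of screwdriver_grip in the frame of tray_floor between 0 and 0.02 m and x of marker_black_grip in the frame of tray_floor between -0.1 and 0.1 m and y of marker_black_grip in the frame of tray_floor between -0.085 and 0.085 m and z of marker_black_grip in the frame of tray_floor between 0 and 0.02 m and x of marker_red_grip in the frame of tray_floor between -0.1 and 0.1 m and y of marker_red_grip in the frame of tray_floor between -0.085 and 0.085 m and z of marker_red_grip in the frame of tray_floor between 0 and 0.02 m), for 0.2 s.
3. the carriage is fully home with the tools in it (x of brush_grip in the frame of tray_floor between -0.11 and 0.11 m and y of brush_grip in the frame of tray_floor between -0.087 and 0.087 m and z of brush_grip in the frame of tray_floor between 0 and 0.04 m and x of screwdriver_grip in the frame of tray_floor between -0.11 and 0.11 m and y of screwdriver_grip in the frame of tray_floor between -0.087 and 0.087 m and z of screwdriver_grip in the frame of tray_floor between 0 and 0.04 m and x of marker_black_grip in the frame of tray_floor between -0.11 and 0.11 m and y of marker_black_grip in the frame of tray_floor between -0.087 and 0.087 m and z of marker_black_grip in the frame of tray_floor between 0 and 0.04 m and x of marker_red_grip in the frame of tray_floor between -0.11 and 0.11 m and y of marker_red_grip in the frame of tray_floor between -0.087 and 0.087 m and z of marker_red_grip in the frame of tray_floor between 0 and 0.04 m and value of joint carriage below 0.004 m), for 0.2 s.
4. the cover is pressed shut past its catch (value of joint carriage below 0.004 m and value of joint cover below 0.02 rad), for 0.2 s.
5. both studs are pushed in and turned a quarter, cover shut, carriage home (all of step 4 and value of joint each of near_push, far_push above 0.009 m and (value of joint near_turn above 1.2 rad or value of joint near_turn below -1.2 rad) and (value of joint far_turn above 1.2 rad or value of joint far_turn below -1.2 rad)), for 0.2 s.
At the end, for the whole second after the job is handed in: Every tool present is inside the tray; carriage within 4 mm of its stop; cover within 0.02 rad of shut; both studs more than 9 mm in and turned more than 1.2 rad from the slot; robot clear (all of step 5 and x of brush_grip in the frame of tray_floor between -0.11 and 0.11 m and y of brush_grip in the frame of tray_floor between -0.087 and 0.087 m and z of brush_grip in the frame of tray_floor between 0 and 0.04 m and x of screwdriver_grip in the frame of tray_floor between -0.11 and 0.11 m and y of screwdriver_grip in the frame of tray_floor between -0.087 and 0.087 m and z of screwdriver_grip in the frame of tray_floor between 0 and 0.04 m and x of marker_black_grip in the frame of tray_floor between -0.11 and 0.11 m and y of marker_black_grip in the frame of tray_floor between -0.087 and 0.087 m and z of marker_black_grip in the frame of tray_floor between 0 and 0.04 m and x of marker_red_grip in the frame of tray_floor between -0.11 and 0.11 m and y of marker_red_grip in the frame of tray_floor between -0.087 and 0.087 m and z of marker_red_grip in the frame of tray_floor between 0 and 0.04 m); the robot touches nothing.
It fails at once if the spray bottle is moved by more than 3 cm or knocked over (distance of spray_bottle from where it was at the start of the episode above 0.03 m or angle between spray_bottle's own z axis and vertical above 0.5 rad).
It fails at once if the roll of red tape is moved by more than 3 cm or knocked over (distance of red_tape from where it was at the start of the episode above 0.03 m or angle between red_tape's own z axis and vertical above 0.5 rad).
It fails at once if the label roll is moved by more than 3 cm or knocked over (distance of label_roll from where it was at the start of the episode above 0.03 m or angle between label_roll's own z axis and vertical above 0.5 rad).
Of brush, screwdriver, marker_black, marker_red only 2 to 3 are there at a start; the rules pass over those that are not, and their reading is None.
At some moment in a run one of brush, screwdriver, marker_black, marker_red may be knocked a few centimetres aside while the robot is not near it.
Once in a run the grip may slacken for a moment while it holds something.
It also fails if it takes over 208 s, if anything falls off the work surface, if the arm or the gripper's body presses on something with over 40 N, if the wrist force passes 120 N, or if a joint passes its speed limit or range.

## Working session

There is one attempt and no reset: what is moved stays moved. The work goes in short steps, Python scripts to look and compute and a tool call to move; the robot and the scene stay as the last step left them, time stands still between calls to the robot, and variables do not carry over. Pictures are saved under pics/ and viewed, at most 14 in all, crops included, and the job is handed in when it is done.

Besides the shell and the picture viewer there is one more tool, called after "Call:" by a JSON object that holds its "method" and its "body". move_arm: Moves the arm, as the interface text tells. Its arguments: {"type":"object","properties":{"increments":{"type":"array"}},"required":["increments"]}

```bash
mkdir -p pics; ls
cat > h.py <<'E'
import numpy as np, cv2
from rig import bot, viewer, workorder, nets
def cap(n, name=None):
    c=viewer.capture(n)
    if name: cv2.imwrite(f'pics/{name}.png',c['image'])
    return c
def ray(c,px):
    K=np.array(c['K']);R=np.array(c['orientation'])
    d=np.linalg.inv(K)@np.array([px[0],px[1],1.]); d=np.array([d[0],-d[1],-d[2]])
    return np.array(c['eye']),R@d
def atz(c,px,z):
    e,d=ray(c,px); return e+d*(z-e[2])/d[2]
def proj(c,p):
    K=np.array(c['K']);R=np.array(c['orientation'])
    q=R.T@(np.array(p)-np.array(c['eye'])); q=K@np.array([q[0],-q[1],-q[2]]); return q[:2]/q[2]
def tri(obs):
    A=np.zeros((3,3));b=np.zeros(3)
    for c,px in obs:
        e,d=ray(c,px);d=d/np.linalg.norm(d);M=np.eye(3)-np.outer(d,d);A+=M;b+=M@e
    return np.linalg.solve(A,b)
E
python3 - <<'E'
from h import *
np.set_printoptions(precision=4,suppress=True)
C={n:cap(n,n+'0') for n in('top','side','wrist')}
for n,c in C.items(): print(n,c['eye'],np.array(c['orientation']).tolist(),np.array(c['K']).tolist(),c.keys())
for n in C:
  for t in ['uv_box','carriage_handle','cover_pad','near_wing','far_wing','tray_floor','cover_hinge','brush_grip','screwdriver_grip','marker_black_grip','marker_red_grip','spray_bottle','red_tape','label_roll']:
    r=nets.find_in(n,t); print(n,t,[(np.round(x['location']).tolist(),round(x['conf'],2)) for x in r[:3]])
print(bot.read_state())
E
```

```text
pics
top [ 0.2676 -0.0394  1.456 ] [[0.007989839256892036, 0.9833562437166937, -0.1815121494887981], [-0.9999674645083608, 0.007655588935674309, -0.002542023361077527], [-0.0011101321404723983, 0.18152655425981828, 0.9833854166628607]] [[363.19720879432214, 0.0, 317.1004588014191], [0.0, 363.19720879432214, 198.78865353160887], [0.0, 0.0, 1.0]] dict_keys(['image', 'K', 'eye', 'orientation'])
side [ 0.2168 -0.9646  0.9018] [[0.9452317653876071, 0.20643038178013826, -0.25283078764330447], [-0.32633168350786534, 0.5818446978670969, -0.7449593142600938], [-0.006673982405562568, 0.7866659043342689, 0.6173428649598188]] [[397.028582314793, 0.0, 305.56669292298164], [0.0, 397.028582314793, 199.7410927533995], [0.0, 0.0, 1.0]] dict_keys(['image', 'K', 'eye', 'orientation'])
wrist [ 0.2614 -0.571   0.384 ] [[0.3142155752426846, 0.9194282008362257, 0.23647485232465393], [-0.9493492610753995, 0.30487061289365674, 0.07609132598027274], [-0.002133722216869274, -0.24840630608119482, 0.9686535780807267]] [[307.3136706896986, 0.0, 318.46149145735046], [0.0, 307.3136706896986, 205.7699876246223], [0.
[... 1605 characters left out ...]
wrist screwdriver_grip []
wrist marker_black_grip []
wrist marker_red_grip []
wrist spray_bottle []
wrist red_tape []
wrist label_roll []
{'time_s': 2.25, 'joint_positions': array([-81.9049,  30.2226,  82.0878,   0.0003,  67.69  , -10.2295]), 'qvel': array([-0.054 , -0.0807,  0.0459, -0.0137, -0.0167, -0.0658]), 'tau': array([ -0.0001, -44.0005, -17.6981,   0.0635,   0.0505,  -0.    ]), 'position': array([ 0.1965, -0.5933,  0.2134]), 'tcp_rot': array([[ 0.9493,  0.3144,  0.    ],
       [ 0.3144, -0.9493,  0.    ],
       [ 0.    , -0.    , -1.    ]]), 'force': array([-0.3042,  0.3383,  0.0385]), 'moment': array([ 0.041 , -0.0374,  0.0129]), 'grasp_force': 0.0, 'opening': 1.0010629603291585}
```

Run:
```python
import cv2
t=cv2.imread('pics/top0.png')[95:305,160:460]; cv2.imwrite('pics/t0c.png',cv2.resize(t,None,fx=2.6,fy=2.6,interpolation=cv2.INTER_CUBIC))
t=cv2.imread('pics/side0.png')[80:370,180:460]; cv2.imwrite('pics/s0c.png',cv2.resize(t,None,fx=2.05,fy=2.05,interpolation=cv2.INTER_CUBIC))
```

```text
(no output)
```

View pics/t0c.png

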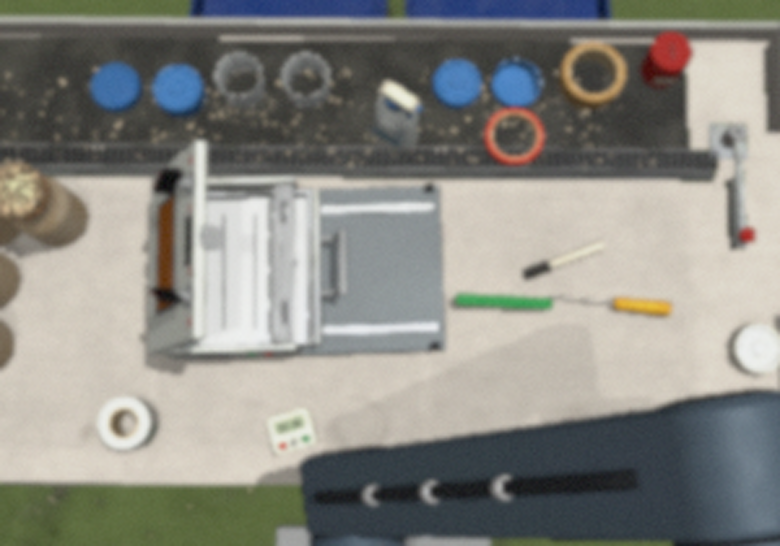

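View pics/s0c.png

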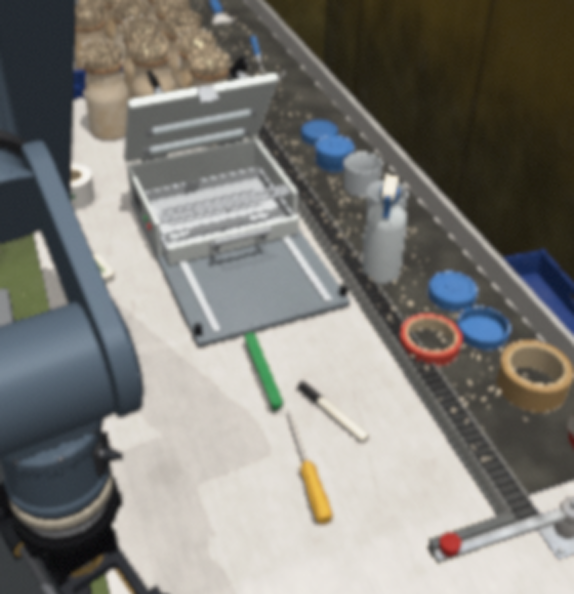

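Run:
```python
from h import *
np.set_printoptions(precision=4,suppress=True)
c=viewer.capture('top'); s=viewer.capture('side')
T=lambda x,y:(x/2.6+160,y/2.6+95)
S=lambda x,y:(x/2.05+180,y/2.05+80)
print('handle',atz(c,T(341,232),.078),atz(c,T(344,298),.078))
print('base R',[atz(c,T(*p),.015) for p in((440,186),(443,350))])
print('base R side',[atz(s,S(*p),.015) for p in((346,303),(202,343))])
print('handle side',atz(s,S(238,252),.078), tri([(c,T(342.5,265)),(s,S(238,252))]))
print('brush',atz(c,T(454,300),.013),atz(c,T(551,303),.013), atz(s,S(250,335),.013),atz(s,S(276,405),.013))
print('marker',atz(c,T(525,273),.008),atz(c,T(604,244),.008), atz(s,S(302,386),.008),atz(s,S(364,438),.008))
print('sd tip',atz(c,T(551,297),.01),'end',atz(c,T(671,309),.011),'front',atz(c,T(612,304),.011), 'S end',atz(s,S(323,520),.011),'front',atz(s,S(306,462),.011))
print('cover edge',tri([(c,T(200,142)),(s,S(277,78))]),tri([(c,T(200,350)),(s,S(128,103))]))
print('bottle',tri([(c,T(400,100)),(s,S(390,185))]), 'tape',atz(c,T(515,136),.012),'label',atz(c,T(126,424),.05))
```

```text
handle [0.5787 0.0655 0.078 ] [0.479 0.059 0.078]
base R [array([ 0.6685, -0.0843,  0.015 ]), array([ 0.4095, -0.0894,  0.015 ])]
base R side [array([ 0.6658, -0.0849,  0.015 ]), array([ 0.4209, -0.0949,  0.015 ])]
handle side [0.5188 0.0238 0.078 ] [0.5332 0.065  0.0437]
brush [ 0.4871 -0.1064  0.013 ] [ 0.4836 -0.2561  0.013 ] [ 0.4965 -0.1009  0.013 ] [ 0.4862 -0.2465  0.013 ]
marker [ 0.5313 -0.2173  0.008 ] [ 0.5784 -0.3417  0.008 ] [ 0.5358 -0.2214  0.008 ] [ 0.581  -0.3372  0.008 ]
sd tip [ 0.4935 -0.2567  0.01  ] end [ 0.476  -0.4414  0.011 ] front [ 0.4831 -0.3506  0.011 ] S end [ 0.4783 -0.4377  0.011 ] front [ 0.4907 -0.3499  0.011 ]
cover edge [0.6608 0.2399 0.2608] [0.3911 0.2245 0.2685]
bottle [ 0.7521 -0.0234  0.1841] tape [ 0.7528 -0.204   0.012 ] label [0.2934 0.3777 0.05  ]
```

Call:
{"method": "move_arm", "body": {"increments": [[0.95,-0.71,-0.12,0,0,0.09,1],[0.95,-0.71,-0.12,0,0,0.09,1],[0.95,-0.71,-0.12,0,0,0.09,1],[0.95,-0.71,-0.12,0,0,0.09,1],[0.95,-0.71,-0.12,0,0,0.09,1],[0.95,-0.71,-0.12,0,0,0.09,1],[0.95,-0.71,-0.12,0,0,0.09,1],[0.95,-0.71,-0.12,0,0,0.09,1],[0.95,-0.71,-0.12,0,0,0.09,1],[0.95,-0.71,-0.12,0,0,0.09,1]]}}

```text
time_s: 3.18
position: [0.4022, -0.2972, 0.2501]
tcp_rot: [[0.999, 0.042, 0.002], [0.042, -0.999, 0.001], [0.002, -0.001, -1.0]]
force: [-0.1, 0.1, 0.9]
opening: 0.997
grasp_force: 0.0
```

```bash
cat >> h.py <<'E'
def rel(p,yaw,p0=None,yaw0=None):
    """normalised tool shift and turn to reach p with tool x at yaw (deg), tool pointing down"""
    s=bot.read_state()
    R=np.array(s['tcp_rot']); p0=s['position'] if p0 is None else np.array(p0)
    if yaw0 is not None:
        a=np.radians(yaw0);R=np.array([[np.cos(a),np.sin(a),0],[np.sin(a),-np.cos(a),0],[0,0,-1]])
    a=np.radians(yaw);Rt=np.array([[np.cos(a),np.sin(a),0],[np.sin(a),-np.cos(a),0],[0,0,-1]])
    d=R.T@(np.array(p)-p0)/.3
    w=cv2.Rodrigues(R.T@Rt)[0].ravel()/np.pi
    return np.round(d,4),np.round(w,4),'rows>=%.1f'%max(np.linalg.norm(d)*.3/.0417,np.linalg.norm(w)*180/7.16)
def yaw():
    R=np.array(bot.read_state()['tcp_rot']);return np.degrees(np.arctan2(R[1,0],R[0,0]))
E
python3 - <<'E'
from h import *
np.set_printoptions(precision=4,suppress=True)
c=cap('wrist','w1'); print(bot.read_state()['position'],yaw())
for t in ['brush_grip','screwdriver_grip','marker_black_grip']:
    print(t,[(atz(c,x['location'],.012),round(x['conf'],2)) for x in nets.find_in('wrist',t)[:2]])
print(rel([.53,.0,.25],1.5))
E
```

```text
[ 0.4012 -0.2995  0.2499] 2.3895661570328275
brush_grip [(array([ 0.4888, -0.1775,  0.012 ]), 0.88)]
screwdriver_grip [(array([ 0.4869, -0.3841,  0.012 ]), 0.72)]
marker_black_grip [(array([ 0.5536, -0.2749,  0.012 ]), 0.71)]
(array([ 0.4704, -0.9912, -0.0028]), array([0.0002, 0.    , 0.0033]), 'rows>=7.9')
```

View pics/w1.png

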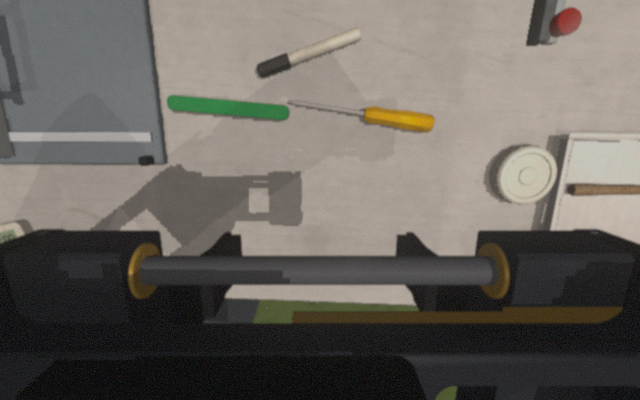

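Call:
{"method": "move_arm", "body": {"increments": [[0.47,-0.98,0,0,0,0,1],[0.47,-0.98,0,0,0,0,1],[0.47,-0.98,0,0,0,0,1],[0.47,-0.98,0,0,0,0,1],[0.47,-0.98,0,0,0,0,1],[0.47,-0.98,0,0,0,0,1],[0.47,-0.98,0,0,0,0,1],[0.47,-0.98,0,0,0,0,1],[0.47,-0.98,0,0,0,0,1]]}}

```text
time_s: 4.13
position: [0.5323, 0.0012, 0.2492]
tcp_rot: [[0.999, 0.04, 0.002], [0.04, -0.999, 0.002], [0.002, -0.002, -1.0]]
force: [-0.7, 0.4, -1.0]
opening: 1.003
grasp_force: 0.0
```

Run:
```python
from h import *
import pickle
np.set_printoptions(precision=4,suppress=True)
c=cap('wrist','w2'); pickle.dump(c,open('w2.pkl','wb')); print(bot.read_state()['position'],yaw())
for t in ['carriage_handle','tray_floor','near_wing','far_wing','cover_pad']:
    print(t,[(x['location'],round(x['conf'],2)) for x in nets.find_in('wrist',t)[:2]])
```

```text
[ 0.5311 -0.0014  0.249 ] 2.286166618054805
carriage_handle [([153.7, 150.3], 0.66), ([593.7, 222.2], 0.18)]
tray_floor [([153.5, 150.7], 0.71)]
near_wing []
far_wing [([596.0, 221.9], 0.54)]
cover_pad [([11.3, 200.0], 0.7)]
```

View pics/w2.png

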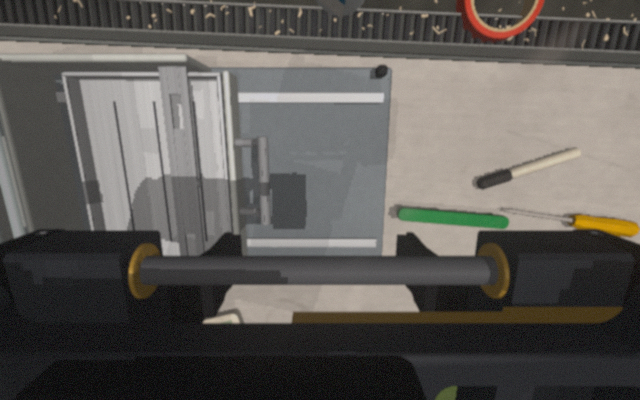

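Run:
```python
from h import *
import pickle
np.set_printoptions(precision=4,suppress=True)
c=pickle.load(open('w2.pkl','rb'))
for n,p,z in [('h1',(264,138),.078),('h2',(265,226),.078),('base far',(390,67),.012),('base near',(386,250),.012),('rail far a',(238,97),.015),('rail far b',(383,98),.015),('rail n a',(247,243),.015),('rail n b',(377,243),.015),
 ('panel far',(238,75),.06),('panel near',(243,225),.06),('strip far',(188,66),.091),('slot',(179,95),.091),('slot2',(180,127),.091)]:
    print(n,atz(c,p,z))
```

```text
h1 [0.5868 0.0639 0.078 ]
h2 [0.486 0.063 0.078]
base far [ 0.6759 -0.08    0.012 ]
base near [ 0.4351 -0.0978  0.012 ]
rail far a [0.6331 0.1072 0.015 ]
rail far b [ 0.6392 -0.0741  0.015 ]
rail n a [0.4388 0.0992 0.015 ]
rail n b [ 0.4463 -0.0834  0.015 ]
panel far [0.6523 0.0952 0.06  ]
panel near [0.4802 0.0932 0.06  ]
strip far [0.6542 0.1368 0.091 ]
slot [0.6265 0.1477 0.091 ]
slot2 [0.5949 0.149  0.091 ]
```

Run:
```python
from h import *
print(rel([.5365,.0635,.12],2.1)); print(rel([.5365,.0635,.074],2.1))
```

```text
(array([ 0.0306, -0.2256,  0.4305]), array([ 0.0001,  0.0002, -0.0008]), 'rows>=3.5')
(array([ 0.0307, -0.2256,  0.5839]), array([ 0.0001,  0.0002, -0.0008]), 'rows>=4.5')
```

Call:
{"method": "move_arm", "body": {"increments": [[0.03,-0.225,0.2,0,0,0,0.35],[0.03,-0.225,0.2,0,0,0,0.35],[0.03,-0.225,0.3,0,0,0,0.35],[0.03,-0.225,0.4,0,0,0,0.35],[0.03,-0.225,0.48,0,0,0,0.35],[0.03,-0.225,0.584,0,0,0,0.35],[0.03,-0.225,0.584,0,0,0,0.35],[0.03,-0.225,0.584,0,0,0,0],[0.03,-0.225,0.584,0,0,0,0],[0.03,-0.225,0.584,0,0,0,0]]}}

```text
time_s: 5.27
position: [0.5382, 0.0646, 0.0761]
tcp_rot: [[0.999, 0.036, 0.004], [0.036, -0.999, -0.0], [0.004, 0.0, -1.0]]
force: [-0.0, -0.5, 0.2]
opening: 0.327
grasp_force: 0.0
```

Call:
{"method": "move_arm", "body": {"increments": [[0,0,0,0,0,0,0],[0,0.06,0,0,0,0,0],[0,0.12,0,0,0,0,0],[0,0.18,0,0,0,0,0],[0,0.24,0,0,0,0,0],[0,0.3,0,0,0,0,0],[0,0.36,0,0,0,0,0],[0,0.42,0,0,0,0,0],[0,0.46,0,0,0,0,0],[0,0.47,0,0,0,0,0]]}}

```text
time_s: 6.1
position: [0.543, -0.0778, 0.0754]
tcp_rot: [[0.999, 0.035, 0.003], [0.035, -0.999, -0.001], [0.003, 0.002, -1.0]]
force: [0.4, -0.7, -0.0]
opening: 0.007
grasp_force: 0.0
```

Run:
```python
from h import *
np.set_printoptions(precision=4,suppress=True)
c=cap('wrist','w3');t=cap('top')
for n,cc in (('wrist',c),('top',t)):
  for k in ['carriage_handle','tray_floor']:
    print(n,k,[(x['location'],atz(cc,x['location'],.078),round(x['conf'],2)) for x in nets.find_in(n,k)[:2]])
```

```text
wrist carriage_handle [([36.5, 158.9], array([0.5891, 0.0786, 0.078 ]), 0.73)]
wrist tray_floor [([33.4, 159.1], array([0.5889, 0.0803, 0.078 ]), 0.89)]
top carriage_handle [([274.0, 171.8], array([0.628 , 0.1337, 0.078 ]), 0.53)]
top tray_floor [([273.8, 170.8], array([0.632 , 0.1346, 0.078 ]), 0.51)]
```

View pics/w3.png

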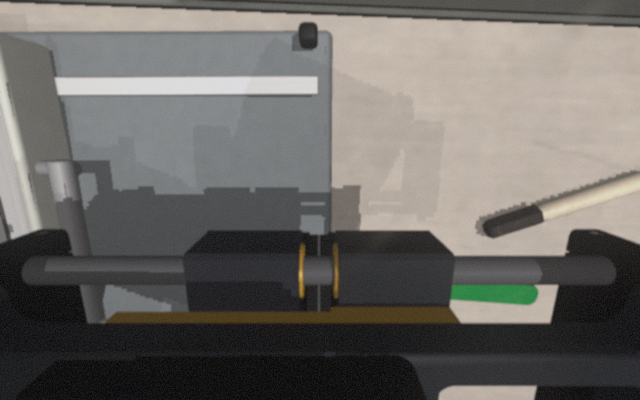

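Run:
```python
from h import *
np.set_printoptions(precision=4,suppress=True)
c=cap('wrist'); s=cap('side')
for p in [(63,167),(97,315)]: print(atz(c,p,.078))
st=bot.read_state(); print(st['position'],st['opening'])
im=s['image'][100:300,180:460]; cv2.imwrite('pics/s3.png',cv2.resize(im,None,fx=2.6,fy=2.6,interpolation=cv2.INTER_CUBIC))
```

```text
[0.5833 0.0674 0.078 ]
[0.4916 0.0618 0.078 ]
[ 0.5417 -0.0747  0.0741] 0.006695812485661246
```

View pics/s3.png

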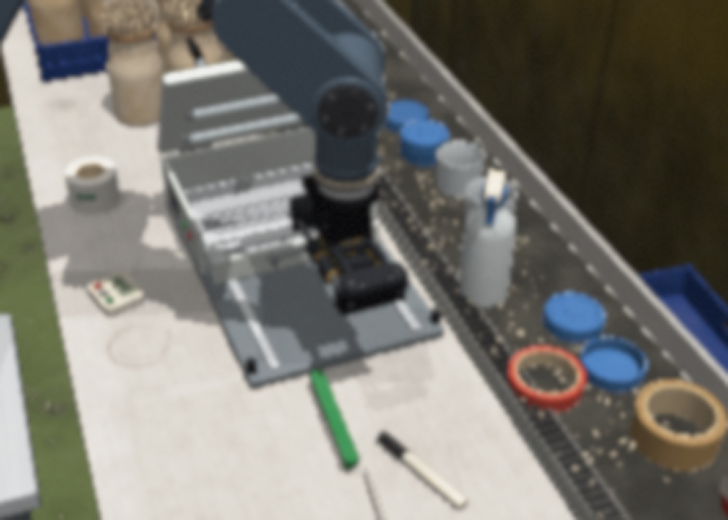

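Run:
```python
from h import *
import pickle
np.set_printoptions(precision=2,suppress=True)
s=viewer.capture('side'); w=viewer.capture('wrist'); w2=pickle.load(open('w2.pkl','rb'));t=viewer.capture('top')
E1=np.array([.587,.066,0]);E2=np.array([.487,.0625,0])
for z in(.045,.06,.078):
  for nm,c in(('side',s),('w3',w),('w2',w2),('top',t)): print(z,nm,proj(c,E1+[0,0,z]),proj(c,E2+[0,0,z]))
im0=cv2.imread('pics/side0.png')
def crop(im,c,x0,x1,y0,y1,f):
    o=cv2.resize(im[y0:y1,x0:x1],None,fx=f,fy=f,interpolation=cv2.INTER_CUBIC)
    for z,col in((.06,(255,0,0)),(.078,(0,0,255))):
        for E in(E1,E2):
            q=(proj(c,E+[0,0,z])-[x0-.5,y0-.5])*f; cv2.circle(o,tuple(int(v) for v in q),4,col,1)
    return o
a=crop(im0,s,240,350,150,230,5); b=crop(w['image'],w,0,160,120,330,1.9)
H=max(a.shape[0],b.shape[0]);o=np.zeros((H,a.shape[1]+b.shape[1],3),np.uint8);o[:a.shape[0],:a.shape[1]]=a;o[:b.shape[0],a.shape[1]:]=b
print(o.shape);cv2.imwrite('pics/ov.png',o[:, :800])
```

```text
0.045 side [311.1  199.15] [284.   205.74]
0.045 w3 [104.72 155.17] [128.12 293.94]
0.045 w2 [267.02 136.8 ] [269.85 217.22]
0.045 top [291.66 184.03] [292.03 208.86]
0.06 side [311.1  195.75] [283.82 202.32]
0.06 w3 [ 87.87 157.41] [114.9  305.55]
0.06 w2 [264.87 137.19] [267.95 220.68]
0.06 top [291.4  183.18] [291.76 208.27]
0.078 side [311.11 191.61] [283.6  198.15]
0.078 w3 [ 63.76 160.62] [ 96.38 321.81]
0.078 w2 [262.04 137.69] [265.46 225.19]
0.078 top [291.07 182.15] [291.43 207.54]
(400, 854, 3)
```

View pics/ov.png

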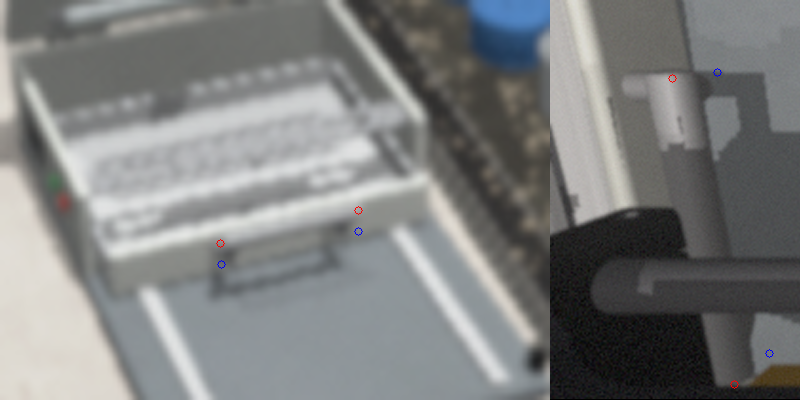

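Call:
{"method": "move_arm", "body": {"increments": [[0,0,-0.12,0,0,0,0.4],[-0.018,-0.2,-0.13,0,0,0,0.4],[-0.018,-0.35,-0.13,0,0,0,0.4],[-0.018,-0.464,-0.13,0,0,0,0.4],[-0.018,-0.464,-0.13,0,0,0,0.4],[-0.018,-0.464,-0.05,0,0,0,0.4],[-0.018,-0.464,0.028,0,0,0,0.4],[-0.018,-0.464,0.028,0,0,0,0.4],[-0.018,-0.464,0.028,0,0,0,0.4]]}}

```text
time_s: 7.4
position: [0.5302, 0.0636, 0.0649]
tcp_rot: [[0.999, 0.037, -0.003], [0.037, -0.999, 0.0], [-0.003, -0.0, -1.0]]
force: [0.4, 0.6, 0.1]
opening: 0.396
grasp_force: 0.0
```

Call:
{"method": "move_arm", "body": {"increments": [[0,0,0,0,0,0,0],[0,0,0,0,0,0,0],[0,0,0,0,0,0,0],[0,0,0,0,0,0,0],[0,0,0,0,0,0,0],[0,0,0,0,0,0,0]]}}

```text
time_s: 7.9
position: [0.5319, 0.0631, 0.0666]
tcp_rot: [[0.999, 0.037, 0.002], [0.037, -0.999, -0.0], [0.002, 0.0, -1.0]]
force: [0.2, -0.4, 3.7]
opening: 0.127
grasp_force: 30.0
```

Call:
{"method": "move_arm", "body": {"increments": [[0,0.02,0,0,0,0,0],[0,0.06,0,0,0,0,0],[0,0.1,0,0,0,0,0],[0,0.15,0,0,0,0,0],[0,0.2,0,0,0,0,0],[0,0.25,0,0,0,0,0],[0,0.3,0,0,0,0,0],[0,0.35,0,0,0,0,0],[0,0.4,0,0,0,0,0],[0,0.44,0,0,0,0,0]]}}

```text
time_s: 8.73
position: [0.537, -0.0697, 0.0665]
tcp_rot: [[0.999, 0.036, 0.002], [0.036, -0.999, 0.0], [0.002, 0.0, -1.0]]
force: [1.1, 3.7, 5.2]
opening: 0.124
grasp_force: 30.0
```

Call:
{"method": "move_arm", "body": {"increments": [[0,0.02,0,0,0,0,0],[0,0.04,0,0,0,0,0],[0,0.05,0,0,0,0,0],[0,0.05,0,0,0,0,0]]}}

```text
time_s: 9.07
position: [0.5377, -0.0852, 0.0666]
tcp_rot: [[0.999, 0.036, 0.002], [0.036, -0.999, -0.001], [0.002, 0.001, -1.0]]
force: [-0.7, -0.7, 5.2]
opening: 0.127
grasp_force: 30.0
```

Call:
{"method": "move_arm", "body": {"increments": [[0,0.02,0,0,0,0,0],[0,0.035,0,0,0,0,0],[0,0.035,0,0,0,0,0]]}}

```text
time_s: 9.32
position: [0.5374, -0.0861, 0.0664]
tcp_rot: [[1.0, 0.029, 0.001], [0.029, -0.999, 0.015], [0.002, -0.015, -1.0]]
force: [6.2, 28.8, 9.6]
opening: 0.13
grasp_force: 30.0
```

Call:
{"method": "move_arm", "body": {"increments": [[0,-0.033,0,0,0,0,0],[0,-0.033,0,0,0,0,0.35],[0,-0.033,0,0,0,0,0.35],[0,-0.033,0,0,0,0,0.35],[0,-0.033,0,0,0,0,0.35],[0,-0.033,0,0,0,0,0.35],[0,-0.033,-0.13,0,0,0,0.4],[0,-0.033,-0.26,0,0,0,0.4],[0,-0.033,-0.39,0,0,0,0.4]]}}

```text
time_s: 10.07
position: [0.5357, -0.0846, 0.1827]
tcp_rot: [[0.999, 0.036, -0.004], [0.036, -0.999, 0.001], [-0.004, -0.001, -1.0]]
force: [0.9, -0.9, -0.3]
opening: 0.394
grasp_force: 0.0
```

```bash
cat >> h.py <<'E'
def seg(c,lo,hi,z,minA=60):
    """HSV colour blob -> centre, yaw (deg) and length, width at height z"""
    m=cv2.inRange(cv2.cvtColor(c['image'],cv2.COLOR_BGR2HSV),lo,hi)
    n,l,s,_=cv2.connectedComponentsWithStats(m)
    out=[]
    for i in range(1,n):
        if s[i,4]<minA: continue
        ys,xs=np.where(l==i); P=np.array([atz(c,(x,y),z)[:2] for x,y in zip(xs,ys)],np.float32)
        (cx,cy),(a,b),_=cv2.minAreaRect(P); ev,V=np.linalg.eigh(np.cov(P.T)); v=V[:,1]; v=v*np.sign(v[1])
        u=(P-P.mean(0))@v; mid=P.mean(0)+v*(u.max()+u.min())/2
        out.append((s[i,4],np.round(mid,4),round(float(np.degrees(np.arctan2(v[1],v[0]))),1),round(float(u.max()-u.min()),4),round(min(a,b),4)))
    return sorted(out,key=lambda o:-o[0])[:3]
GREEN=((40,80,30),(85,255,255)); YEL=((12,120,80),(35,255,255))
E
python3 - <<'E'
from h import *
print(bot.read_state()['position'])
print(rel([.50,-.25,.25],88))
E
```

```text
[ 0.53569626 -0.08457097  0.1827418 ]
(array([-0.1396,  0.5465, -0.2244]), array([-0.0012,  0.0006, -0.4774]), 'rows>=12.0')
```

Call:
{"method": "move_arm", "body": {"increments": [[-0.14,0.55,-0.22,0,0,-0.477,1],[-0.14,0.55,-0.22,0,0,-0.477,1],[-0.14,0.55,-0.22,0,0,-0.477,1],[-0.14,0.55,-0.22,0,0,-0.477,1],[-0.14,0.55,-0.22,0,0,-0.477,1],[-0.14,0.55,-0.22,0,0,-0.477,1],[-0.14,0.55,-0.22,0,0,-0.477,1],[-0.14,0.55,-0.22,0,0,-0.477,1],[-0.14,0.55,-0.22,0,0,-0.477,1],[-0.14,0.55,-0.22,0,0,-0.477,1]]}}

```text
time_s: 10.9
position: [0.5002, -0.2512, 0.2484]
tcp_rot: [[0.303, 0.953, -0.001], [0.953, -0.303, 0.0], [0.0, -0.001, -1.0]]
force: [-0.6, 0.6, -0.1]
opening: 0.985
grasp_force: 0.0
```

Run:
```python
from h import *
c=cap('wrist','w4'); st=bot.read_state(); print(st['position'],yaw(),st['joint_positions'])
print('green',seg(c,*GREEN,.024)); print('yel',seg(c,*YEL,.012))
for t in ['brush_grip','marker_black_grip','screwdriver_grip']: print(t,[(x['location'],np.round(atz(c,x['location'],.01),4),x['conf']) for x in nets.find_in('wrist',t)[:2]])
```

```text
[ 0.5001477  -0.25116422  0.24834654] 72.59494369585202 [-3.80910750e+01  2.28953312e+01  8.91658928e+01 -2.48026074e-02
  6.80020847e+01 -2.06767161e+01]
green [(np.int32(1558), array([ 0.4897, -0.1804]), 87.4, 0.1476, 0.0169)]
yel [(np.int32(1229), array([ 0.8626, -0.3323]), 81.6, 0.1071, 0.083), (np.int32(618), array([ 0.482 , -0.4653]), 162.8, 0.1815, 0.0137), (np.int32(298), array([ 0.482 , -0.4245]), 86.7, 0.0374, 0.0218)]
brush_grip [([292.5, 129.4], array([ 0.4881, -0.1787,  0.01  ]), 0.74), ([333.2, 251.7], array([ 0.4887, -0.3572,  0.01  ]), 0.65)]
marker_black_grip [([365.1, 183.4], array([ 0.5587, -0.2755,  0.01  ]), 0.78)]
screwdriver_grip [([334.0, 251.5], array([ 0.4899, -0.3573,  0.01  ]), 0.8), ([261.9, 22.5], array([ 0.4933, -0.0503,  0.01  ]), 0.73)]
```

View pics/w4.png

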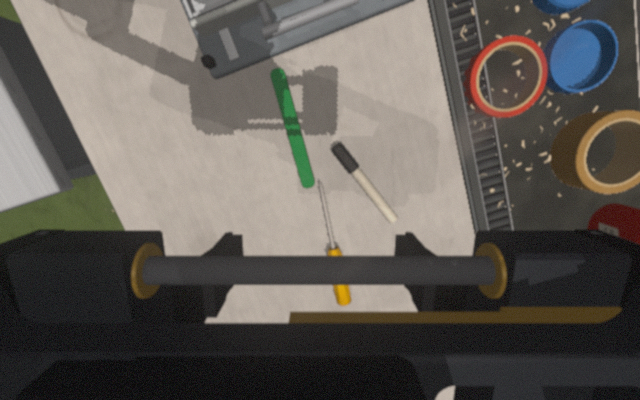

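Run:
```python
from h import *
print(rel([.4897,-.1804,.014],87.4))
c=viewer.capture('wrist'); a=atz(c,(337,145),.008);b=atz(c,(394,219),.008);print(a,b,(a+b)/2,np.linalg.norm(a-b),np.degrees(np.arctan2(*(a-b)[1::-1])))
```

```text
(array([ 0.2121, -0.107 ,  0.7818]), array([-0.0002, -0.    , -0.0864]), 'rows>=5.9')
[ 0.53808629 -0.21533526  0.008     ] [ 0.58361694 -0.33731353  0.008     ] [ 0.56085162 -0.2763244   0.008     ] 0.13019883882767294 110.46902185007156
```

Call:
{"method": "move_arm", "body": {"increments": [[0.212,-0.107,0.3,0,0,-0.083,0.55],[0.212,-0.107,0.5,0,0,-0.083,0.55],[0.212,-0.107,0.55,0,0,-0.083,0.55],[0.212,-0.107,0.55,0,0,-0.083,0.55],[0.212,-0.107,0.65,0,0,-0.083,0.55],[0.212,-0.107,0.75,0,0,-0.083,0.55],[0.212,-0.107,0.781,0,0,-0.083,0.55],[0.212,-0.107,0.781,0,0,-0.083,0.55]]}}

```text
time_s: 11.82
position: [0.4885, -0.1794, 0.0121]
tcp_rot: [[0.053, 0.999, -0.005], [0.999, -0.053, 0.003], [0.003, -0.005, -1.0]]
force: [-0.1, 1.0, 0.2]
opening: 0.565
grasp_force: 0.0
```

Call:
{"method": "move_arm", "body": {"increments": [[0,0,0,0,0,0,0],[0,0,0,0,0,0,0],[0,0,0,0,0,0,0],[0,0,0,0,0,0,0],[0,0,0,0,0,0,0],[0,0,0,0,0,0,0],[0,0,0,0,0,0,0],[0,0,0,0,0,0,0]]}}

```text
time_s: 12.48
position: [0.4903, -0.1806, 0.0154]
tcp_rot: [[0.052, 0.999, 0.001], [0.999, -0.052, -0.001], [-0.001, 0.001, -1.0]]
force: [-1.0, 0.1, 7.1]
opening: 0.186
grasp_force: 30.1
```

Run:
```python
from h import *
st=bot.read_state(); print(st['position'],yaw(),st['opening'],st['grasp_force'])
print(rel([.48,-.10,.16],60), rel([.537,.097,.16],2.1,[.48,-.10,.16],60), rel([.537,.097,.16],2.1))
```

```text
[ 0.49029606 -0.1806141   0.01541546] 87.02430189351085 0.18585305236766422 30.070036696270108
(array([ 0.2661, -0.0476, -0.4822]), array([0.0004, 0.0002, 0.1501]), 'rows>=4.0') (array([ 0.6637, -0.1638,  0.    ]), array([0.    , 0.    , 0.3217]), 'rows>=8.1') (array([ 0.9318,  0.108 , -0.4827]), array([ 0.0005, -0.    ,  0.4718]), 'rows>=11.9')
```

Call:
{"method": "move_arm", "body": {"increments": [[0,0,-0.1,0,0,0,0],[0,0,-0.22,0,0,0,0],[0.1,0,-0.34,0,0,0.04,0],[0.2,0,-0.46,0,0,0.08,0],[0.3,0,-0.48,0,0,0.12,0],[0.4,0.01,-0.48,0,0,0.16,0],[0.5,0.03,-0.48,0,0,0.2,0],[0.6,0.05,-0.48,0,0,0.24,0],[0.7,0.06,-0.48,0,0,0.28,0],[0.75,0.07,-0.48,0,0,0.32,0]]}}

```text
time_s: 13.32
position: [0.5221, 0.0466, 0.1586]
tcp_rot: [[0.861, 0.509, -0.0], [0.509, -0.861, 0.001], [0.0, -0.001, -1.0]]
force: [0.3, -0.6, -0.4]
opening: 0.187
grasp_force: 30.0
```

Run:
```python
from h import *
st=bot.read_state(); print(st['position'],yaw(),st['opening'],st['grasp_force'])
print(rel([.537,.095,.10],2.1),rel([.537,.095,.049],2.1))
```

```text
[0.52214926 0.04656013 0.15856052] 30.601157590242902 0.18670176199466293 29.978226399980485
(array([ 0.1248, -0.1136,  0.1954]), array([-0.0004,  0.    ,  0.1583]), 'rows>=4.0') (array([ 0.1247, -0.1134,  0.3654]), array([-0.0004,  0.    ,  0.1583]), 'rows>=4.0')
```

Call:
{"method": "move_arm", "body": {"increments": [[0.125,-0.113,0,0,0,0.157,0],[0.125,-0.113,0,0,0,0.157,0],[0.125,-0.113,0,0,0,0.157,0],[0.125,-0.113,0.06,0,0,0.157,0],[0.125,-0.113,0.14,0,0,0.157,0],[0.125,-0.113,0.22,0,0,0.157,0],[0.125,-0.113,0.3,0,0,0.157,0],[0.125,-0.113,0.35,0,0,0.157,0],[0.125,-0.113,0.37,0,0,0.157,0],[0.125,-0.113,0.37,0,0,0.157,0]]}}

```text
time_s: 14.15
position: [0.5362, 0.0918, 0.0464]
tcp_rot: [[0.999, 0.045, -0.003], [0.045, -0.999, 0.0], [-0.003, -0.0, -1.0]]
force: [0.2, 0.2, -0.4]
opening: 0.186
grasp_force: 30.0
```

Call:
{"method": "move_arm", "body": {"increments": [[0,0,0,0,0,0,0.35],[0,0,0,0,0,0,0.35],[0,0,0,0,0,0,0.35],[0,0,0,0,0,0,0.35],[0,0,-0.08,0,0,0,0.35],[0,0,-0.2,0,0,0,0.35],[0,0,-0.34,0,0,0,0.35],[0,0,-0.48,0,0,0,0.35],[0,0.1,-0.56,0,0,0,0.35],[0,0.2,-0.6,0,0,0,0.35]]}}

```text
time_s: 14.98
position: [0.5424, 0.0321, 0.2326]
tcp_rot: [[0.999, 0.049, 0.009], [0.049, -0.999, -0.001], [0.009, 0.002, -1.0]]
force: [0.2, -0.5, -0.4]
opening: 0.352
grasp_force: 0.0
```

Run:
```python
from h import *
import pickle
c=cap('wrist','w5');pickle.dump(c,open('w5.pkl','wb')); st=bot.read_state(); print(st['position'],yaw(),st['opening'])
print('green',seg(c,*GREEN,.054))
print(rel([.49,-.39,.21],85))
```

```text
[0.54401371 0.02591595 0.23344847] 2.5482854228468304 0.34982640752328353
green [(np.int32(1768), array([0.5371, 0.094 ]), 2.5, 0.1487, 0.0177)]
(array([-0.2424,  1.3765,  0.085 ]), array([ 0.0045, -0.0014, -0.4581]), 'rows>=11.5')
```

View pics/w5.png

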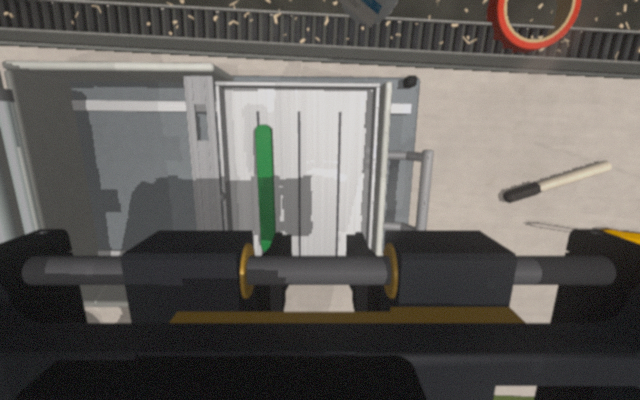

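Call:
{"method": "move_arm", "body": {"increments": [[-0.12,0.7,0.04,0,0,-0.2,0.7],[-0.12,0.7,0.04,0,0,-0.2,0.7],[-0.12,0.7,0.04,0,0,-0.2,0.7],[-0.12,0.7,0.04,0,0,-0.2,0.7],[-0.12,0.9,0.04,0,0,-0.3,0.7],[-0.18,0.97,0.06,0,0,-0.458,0.7],[-0.24,1,0.07,0,0,-0.458,0.7],[-0.24,1,0.07,0,0,-0.458,0.7],[-0.24,1,0.07,0,0,-0.458,0.7],[-0.24,1,0.07,0,0,-0.458,0.7]]}}

```text
time_s: 15.87
position: [0.4803, -0.2743, 0.2061]
tcp_rot: [[0.355, 0.935, -0.0], [0.935, -0.355, -0.001], [-0.001, -0.0, -1.0]]
force: [-0.2, -0.0, -0.3]
opening: 0.697
grasp_force: 0.0
```

Run:
```python
from h import *
import pickle
c=cap('wrist','w6'); st=bot.read_state(); print(st['position'],yaw())
print('yel',seg(c,*YEL,.012))
print([(x['location'],np.round(atz(c,x['location'],.01),4),x['conf']) for x in nets.find_in('wrist','screwdriver_grip')[:2]])
w5=pickle.load(open('w5.pkl','rb'))
for p,z in [((258,150),.03),((298,150),.03),((340,150),.03),((222,95),.052),((367,95),.052),((198,140),.091),((203,107),.091),((429,150),.078),((418,80),.012)]: print(p,atz(w5,p,z))
```

```text
[ 0.48065884 -0.27282896  0.20622326] 69.53679942179744
yel [(np.int32(1446), array([ 0.4578, -0.4591]), 159.6, 0.3098, 0.0199), (np.int32(634), array([ 0.8434, -0.3303]), 83.5, 0.0795, 0.0167), (np.int32(288), array([ 0.4814, -0.4275]), 96.4, 0.0313, 0.0223)]
[([348.4, 243.8], array([ 0.4893, -0.359 ,  0.01  ]), 0.92)]
(258, 150) [0.58213624 0.10717329 0.03      ]
(298, 150) [0.58446027 0.05915591 0.03      ]
(340, 150) [0.58690153 0.00871634 0.03      ]
(222, 95) [0.6407422  0.14210785 0.052     ]
(367, 95) [ 0.64839404 -0.01511556  0.052     ]
(198, 140) [0.5934776  0.15546824 0.091     ]
(203, 107) [0.62526047 0.14918165 0.091     ]
(429, 150) [ 0.59425388 -0.08100615  0.078     ]
(418, 80) [ 0.67274122 -0.08043748  0.012     ]
```

Run:
```python
from h import *
c=viewer.capture('wrist'); st=bot.read_state(); R=np.array(st['tcp_rot'])
o=R.T@(np.array(c['eye'])-st['position']); O=R.T@np.array(c['orientation'])
def at(p,y):
    a=np.radians(y);Rt=np.array([[np.cos(a),np.sin(a),0],[np.sin(a),-np.cos(a),0],[0,0,-1]])
    return dict(K=c['K'],eye=np.array(p)+Rt@o,orientation=Rt@O)
w1=at([.4012,-.2995,.2499],2.39)
for n,p,z in[('tip',(289,102),.011),('front',(365,115),.0115),('end',(434,124),.0115),('brush c',(228.5,107.5),.024),('mk cap',(259,70),.008),('mk end',(360,35),.008)]: print(n,atz(w1,p,z))
# yellow handle in the stored w1 picture
w1['image']=cv2.imread('pics/w1.png'); print(seg(w1,*YEL,.0115))
w4=at([.5001,-.2512,.2483],72.6); w4['image']=cv2.imread('pics/w4.png'); print([atz(w4,p,.0115) for p in((320,181),(333,245),(345,304))])
g=np.array([0.4825,-.376]); print(rel([.4825,-.376,.12],85),rel([.4825,-.376,.008],85))
```

```text
tip [ 0.49799321 -0.25807547  0.011     ]
front [ 0.48633554 -0.35559842  0.0115    ]
end [ 0.4790627  -0.44530563  0.0115    ]
brush c [ 0.48741322 -0.18485061  0.024     ]
mk cap [ 0.53452275 -0.21966982  0.008     ]
mk end [ 0.57928054 -0.34250408  0.008     ]
[(np.int32(1156), array([ 0.4838, -0.3993]), 84.3, 0.09, 0.0225), (np.int32(471), array([ 0.2597, -0.0403]), 154.7, 0.0873, 0.0294), (np.int32(228), array([ 0.2774, -0.5752]), 13.1, 0.0798, 0.0166)]
[array([ 0.50147893, -0.25426562,  0.0115    ]), array([ 0.49186052, -0.34739333,  0.0115    ]), array([ 0.48202537, -0.44284241,  0.0115    ])]
(array([-0.3244,  0.1292,  0.288 ]), array([-0.    , -0.0001, -0.0893]), 'rows>=3.3') (array([-0.3245,  0.1292,  0.6613]), array([-0.    , -0.0001, -0.0893]), 'rows>=5.4')
```

Run:
```python
from h import *
print(rel([.489,-.374,.014],84.5))
```

```text
(array([-0.3105,  0.1471,  0.6413]), array([-0.    , -0.0001, -0.0865]), 'rows>=5.2')
```

Call:
{"method": "move_arm", "body": {"increments": [[-0.31,0.147,0.1,0,0,-0.083,0.6],[-0.31,0.147,0.2,0,0,-0.083,0.6],[-0.31,0.147,0.3,0,0,-0.083,0.6],[-0.31,0.147,0.4,0,0,-0.083,0.6],[-0.31,0.147,0.5,0,0,-0.083,0.6],[-0.31,0.147,0.58,0,0,-0.083,0.6],[-0.31,0.147,0.635,0,0,-0.083,0.6],[-0.31,0.147,0.641,0,0,-0.083,0.6]]}}

```text
time_s: 16.68
position: [0.4883, -0.3709, 0.0104]
tcp_rot: [[0.105, 0.995, -0.005], [0.995, -0.105, 0.006], [0.005, -0.006, -1.0]]
force: [0.0, 1.1, 1.2]
opening: 0.6
grasp_force: 0.0
```

Call:
{"method": "move_arm", "body": {"increments": [[0,0,0,0,0,0,0],[0,0,0,0,0,0,0],[0,0,0,0,0,0,0],[0,0,0,0,0,0,0],[0,0,0,0,0,0,0],[0,0,0,0,0,0,0],[0,0,0,0,0,0,0],[0,0,0,0,0,0,0]]}}

```text
time_s: 17.35
position: [0.4899, -0.3739, 0.0145]
tcp_rot: [[0.103, 0.995, 0.0], [0.995, -0.103, -0.0], [-0.0, 0.0, -1.0]]
force: [-0.6, 0.4, -0.9]
opening: 0.076
grasp_force: 0.0
```

Run:
```python
from h import *
st=bot.read_state(); print(st['position'],yaw(),st['opening'],st['grasp_force'])
print(rel([.49,-.16,.16],84.5), rel([.507,.048,.16],2.1,[.49,-.16,.16],84.5))
```

```text
[ 0.48987303 -0.37389956  0.01450012] 84.09462571493233 0.07639578929269299 0.0
(array([ 0.7091, -0.0728, -0.4853]), array([ 0.0001,  0.0001, -0.0023]), 'rows>=6.2') (array([ 0.6956, -0.01  ,  0.    ]), array([0.    , 0.    , 0.4578]), 'rows>=11.5')
```

Call:
{"method": "move_arm", "body": {"increments": [[0,0,-0.1,0,0,0,0.6],[0,0,-0.24,0,0,0,0.6],[0,0,-0.38,0,0,0,0.6],[-0.1,0,-0.5,0,0,0,0.6],[-0.2,0,-0.6,0,0,0,0.6],[-0.3,0,-0.6,0,0,0,0.6],[-0.3,0,-0.6,0,0,0,0.6]]}}

```text
time_s: 17.93
position: [0.4812, -0.472, 0.1985]
tcp_rot: [[0.106, 0.994, 0.006], [0.994, -0.106, -0.013], [-0.012, 0.007, -1.0]]
force: [0.4, -0.2, -0.2]
opening: 0.523
grasp_force: 0.0
```

Run:
```python
from h import *
c=cap('wrist','w7'); st=bot.read_state(); print(st['position'],yaw())
print('yel',seg(c,*YEL,.0115))
for t in('screwdriver_grip','marker_black_grip'):print(t,[(x['location'],np.round(atz(c,x['location'],.01),4),x['conf']) for x in nets.find_in('wrist',t)[:2]])
```

```text
[ 0.48043477 -0.46749423  0.19606309] 83.89796271298381
yel [(np.int32(1498), array([ 0.4853, -0.3944]), 83.8, 0.088, 0.0225), (np.int32(1168), array([ 0.4667, -0.6514]), 173.5, 0.2729, 0.0138), (np.int32(320), array([ 0.6357, -0.6662]), 173.2, 0.0707, 0.0199)]
screwdriver_grip [([311.5, 104.3], array([ 0.4851, -0.3814,  0.01  ]), 0.65)]
marker_black_grip [([387.2, 27.9], array([ 0.5726, -0.3141,  0.01  ]), 0.9)]
```

View pics/w7.png

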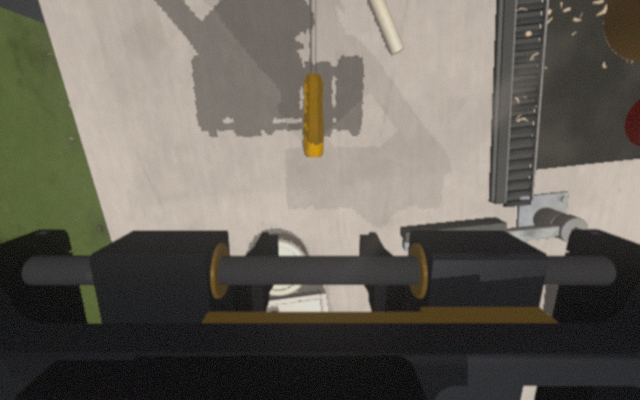

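Run:
```python
from h import *
print(rel([.4874,-.377,.014],84.2))
```

```text
(array([ 0.2849, -0.0034,  0.5983]), array([-0.0004, -0.0007, -0.0009]), 'rows>=4.8')
```

Call:
{"method": "move_arm", "body": {"increments": [[0.285,-0.006,0.1,0,0,0,0.6],[0.285,-0.006,0.22,0,0,0,0.6],[0.285,-0.006,0.34,0,0,0,0.6],[0.285,-0.006,0.46,0,0,0,0.6],[0.285,-0.006,0.56,0,0,0,0.6],[0.285,-0.006,0.6,0,0,0,0.6],[0.285,-0.006,0.61,0,0,0,0.6],[0.285,-0.006,0.62,0,0,0,0.6],[0.285,-0.006,0.63,0,0,0,0.6],[0.285,-0.006,0.63,0,0,0,0.6]]}}

```text
time_s: 18.92
position: [0.4886, -0.3793, 0.0069]
tcp_rot: [[0.103, 0.995, 0.002], [0.995, -0.103, -0.003], [-0.002, 0.003, -1.0]]
force: [0.1, 0.2, -0.5]
opening: 0.599
grasp_force: 0.0
```

Call:
{"method": "move_arm", "body": {"increments": [[0,0,0.007,0,0,0,0.6],[0,0,0.014,0,0,0,0.6],[0,0,0.02,0,0,0,0.6],[0,0,0.02,0,0,0,0.6]]}}

```text
time_s: 19.25
position: [0.4876, -0.3782, -0.0006]
tcp_rot: [[0.103, 0.995, 0.0], [0.995, -0.103, -0.0], [-0.0, 0.0, -1.0]]
force: [0.3, -0.1, 0.1]
opening: 0.603
grasp_force: 0.0
```

Call:
{"method": "move_arm", "body": {"increments": [[0,0,0.007,0,0,0,0.6],[0,0,0.014,0,0,0,0.6],[0,0,0.02,0,0,0,0.6],[0,0,0.02,0,0,0,0.6]]}}

```text
time_s: 19.58
position: [0.4873, -0.3778, -0.0074]
tcp_rot: [[0.103, 0.995, -0.001], [0.995, -0.103, 0.001], [0.001, -0.001, -1.0]]
force: [0.1, -0.4, -0.5]
opening: 0.597
grasp_force: 0.0
```

Call:
{"method": "move_arm", "body": {"increments": [[0,0,0,0,0,0,0],[0,0,0,0,0,0,0],[0,0,0,0,0,0,0],[0,0,0,0,0,0,0],[0,0,0,0,0,0,0],[0,0,0,0,0,0,0],[0,0,0,0,0,0,0],[0,0,0,0,0,0,0]]}}

```text
time_s: 20.25
position: [0.4876, -0.3781, -0.0068]
tcp_rot: [[0.103, 0.995, 0.0], [0.995, -0.103, -0.0], [-0.0, 0.0, -1.0]]
force: [0.2, -0.4, -0.3]
opening: 0.246
grasp_force: 30.0
```

Run:
```python
from h import *
st=bot.read_state(); print(st['position'],yaw(),st['opening'],st['grasp_force'],st['force'])
print(rel([.507,.048,.16],2.1))
```

```text
[ 0.48757086 -0.37806876 -0.00675876] 84.10185636383254 0.24600450988084824 29.983587437309325 [ 0.18815944 -0.3731235  -0.32299886]
(array([ 1.4193, -0.0815, -0.5559]), array([ 0.    , -0.    ,  0.4556]), 'rows>=11.5')
```

Call:
{"method": "move_arm", "body": {"increments": [[0,0,-0.12,0,0,0,0],[0,0,-0.26,0,0,0,0],[0,0,-0.4,0,0,0,0],[0.1,0,-0.52,0,0,0.04,0],[0.23,-0.01,-0.56,0,0,0.08,0],[0.36,-0.02,-0.56,0,0,0.12,0],[0.49,-0.03,-0.56,0,0,0.16,0],[0.62,-0.04,-0.56,0,0,0.2,0],[0.75,-0.05,-0.56,0,0,0.24,0],[0.85,-0.05,-0.56,0,0,0.28,0]]}}

```text
time_s: 21.08
position: [0.4975, -0.12, 0.1611]
tcp_rot: [[0.827, 0.562, -0.001], [0.562, -0.827, 0.001], [-0.0, -0.002, -1.0]]
force: [-0.2, -0.5, -0.9]
opening: 0.247
grasp_force: 30.0
```

Run:
```python
from h import *
st=bot.read_state(); print(st['position'],yaw(),st['opening'],st['grasp_force'])
print(rel([.507,.048,.16],2.1),rel([.507,.048,.025],2.1))
```

```text
[ 0.49746813 -0.11998055  0.16114725] 34.20314402704282 0.24653181180585912 29.974463903345168
(array([ 0.341 , -0.4452,  0.0044]), array([-0.0005,  0.0003,  0.1784]), 'rows>=4.5') (array([ 0.3413, -0.4444,  0.4544]), array([-0.0005,  0.0003,  0.1784]), 'rows>=5.2')
```

Call:
{"method": "move_arm", "body": {"increments": [[0.34,-0.445,0,0,0,0.178,0],[0.34,-0.445,0,0,0,0.178,0],[0.34,-0.445,0,0,0,0.178,0],[0.34,-0.445,0,0,0,0.178,0],[0.34,-0.445,0.06,0,0,0.178,0],[0.34,-0.445,0.17,0,0,0.178,0],[0.34,-0.445,0.28,0,0,0.178,0],[0.34,-0.445,0.38,0,0,0.178,0],[0.34,-0.445,0.44,0,0,0.178,0],[0.34,-0.445,0.455,0,0,0.178,0]]}}

```text
time_s: 21.92
position: [0.5048, 0.0454, 0.0229]
tcp_rot: [[0.999, 0.044, -0.006], [0.044, -0.999, 0.001], [-0.006, -0.001, -1.0]]
force: [-7.2, 0.8, 34.9]
opening: 0.244
grasp_force: 29.9
```

Call:
{"method": "move_arm", "body": {"increments": [[0,0,0,0,0,0,0],[0,0,0,0,0,0,0.33],[0,0,0,0,0,0,0.33],[0,0,0,0,0,0,0.33],[0,0,-0.06,0,0,0,0.33],[0,0,-0.16,0,0,0,0.33],[0,0,-0.3,0,0,0,0.33],[0,0,-0.44,0,0,0,0.33],[0,0.1,-0.56,0,0,0,0.4],[0,0.2,-0.6,0,0,0,0.5]]}}

```text
time_s: 22.75
position: [0.5117, -0.0142, 0.2096]
tcp_rot: [[0.999, 0.048, 0.008], [0.048, -0.999, -0.001], [0.008, 0.002, -1.0]]
force: [1.5, -0.5, 0.1]
opening: 0.404
grasp_force: 0.0
```

Run:
```python
from h import *
c=cap('wrist','w8'); st=bot.read_state(); print(st['position'],yaw())
print('yel',seg(c,*YEL,.0415)); print('gr',seg(c,*GREEN,.054))
print([(x['location'],np.round(atz(c,x['location'],.04),4),x['conf']) for x in nets.find_in('wrist','screwdriver_grip')[:2]])
print([(x['location'],np.round(atz(c,x['location'],.008),4),x['conf']) for x in nets.find_in('wrist','marker_black_grip')[:2]])
print(rel([.53,-.35,.2],110.5))
```

```text
[ 0.51469744 -0.02173522  0.21151495] 2.493811585335968
yel [(np.int32(1290), array([0.4886, 0.0457]), 0.1, 0.0899, 0.023), (np.int32(354), array([0.4093, 0.0827]), 172.1, 0.0703, 0.0143), (np.int32(271), array([ 0.4177, -0.1203]), 8.7, 0.0688, 0.0103)]
gr [(np.int32(2339), array([0.5376, 0.0935]), 3.0, 0.1489, 0.0192)]
[([264.7, 191.9], array([0.5072, 0.0469, 0.04  ]), 0.95)]
[]
(array([0.0172, 1.111 , 0.026 ]), array([ 0.0022, -0.0007, -0.6012]), 'rows>=15.1')
```

Call:
{"method": "move_arm", "body": {"increments": [[0.1,0.3,0.02,0,0,-0.3,0.5],[0.1,0.5,0.02,0,0,-0.3,0.5],[0.1,0.5,0.02,0,0,-0.3,0.5],[0.1,0.7,0.02,0,0,-0.3,0.5],[0.15,0.8,0.02,0,0,-0.3,0.5],[0.15,0.8,0.02,0,0,-0.3,0.5],[0.15,0.9,0.02,0,0,-0.3,0.5],[0.2,1,0.02,0,0,-0.6,0.5],[0.2,1,0.02,0,0,-0.6,0.5],[0.2,1,0.02,0,0,-0.6,0.5]]}}

```text
time_s: 23.73
position: [0.5827, -0.3131, 0.1966]
tcp_rot: [[0.288, 0.958, -0.002], [0.958, -0.288, 0.002], [0.001, -0.002, -1.0]]
force: [0.5, 1.3, -0.1]
opening: 0.504
grasp_force: 0.0
```

Run:
```python
from h import *
st=bot.read_state(); print(st['position'],yaw())
print(rel([.59,-.37,.2],110.5))
```

```text
[ 0.58266324 -0.31309441  0.19660123] 73.2707810472864
(array([-0.1746,  0.078 , -0.0117]), array([-0.0005, -0.0006, -0.2068]), 'rows>=5.2')
```

Call:
{"method": "move_arm", "body": {"increments": [[-0.17,0.08,0,0,0,-0.207,0.5],[-0.17,0.08,0,0,0,-0.207,0.5],[-0.17,0.08,0,0,0,-0.207,0.5],[-0.17,0.08,0,0,0,-0.207,0.5],[-0.17,0.08,0,0,0,-0.207,0.5],[-0.17,0.08,0,0,0,-0.207,0.5],[-0.17,0.08,0,0,0,-0.207,0.5]]}}

```text
time_s: 24.32
position: [0.5904, -0.3663, 0.1969]
tcp_rot: [[-0.348, 0.938, -0.002], [0.938, 0.348, 0.003], [0.003, -0.001, -1.0]]
force: [0.7, 0.3, -0.3]
opening: 0.501
grasp_force: 0.0
```

Run:
```python
from h import *
c=cap('wrist','w9'); st=bot.read_state(); print(st['position'],yaw())
print([(x['location'],np.round(atz(c,x['location'],.008),4),x['conf']) for x in nets.find_in('wrist','marker_black_grip')[:2]])
```

```text
[ 0.59047043 -0.36646315  0.19711076] 110.28646669727873
[]
```

View pics/w9.png

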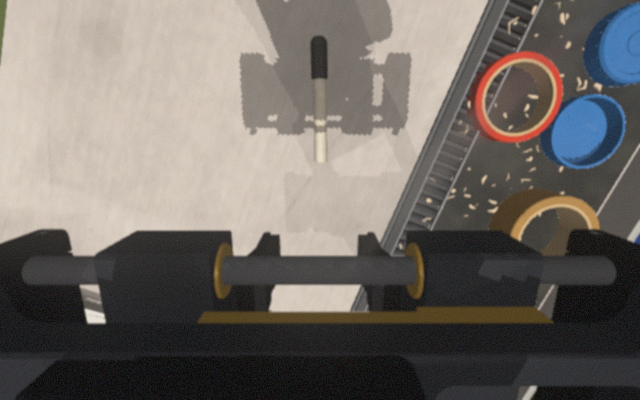

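Run:
```python
from h import *
c=viewer.capture('wrist')
a,m,b=[atz(c,p,.008) for p in((319,36),(319,79),(320,162))];print(a,m,b,np.linalg.norm(a-b),np.linalg.norm(a-m),np.degrees(np.arctan2(*(a-b)[1::-1])))
g=(a+b)/2+(b-a)/np.linalg.norm(a-b)*.004;print(g,rel([g[0],g[1],-.007],np.degrees(np.arctan2(*(a-b)[1::-1]))))
```

```text
[ 0.53553579 -0.2141154   0.008     ] [ 0.55034713 -0.25416897  0.008     ] [ 0.58290137 -0.33883046  0.008     ] 0.13340668914581885 0.04270437994258498 110.79629436522549
[ 0.56063877 -0.28021233  0.008     ] (array([0.3045, 0.0068, 0.6829]), array([-0.0002, -0.0006, -0.0028]), 'rows>=5.4')
```

Call:
{"method": "move_arm", "body": {"increments": [[0.305,0.005,0.1,0,0,0,0.5],[0.305,0.005,0.22,0,0,0,0.5],[0.305,0.005,0.34,0,0,0,0.5],[0.305,0.005,0.46,0,0,0,0.5],[0.305,0.005,0.57,0,0,0,0.5],[0.305,0.005,0.64,0,0,0,0.5],[0.305,0.005,0.67,0,0,0,0.5],[0.305,0.005,0.68,0,0,0,0.5],[0.305,0.005,0.682,0,0,0,0.5]]}}

```text
time_s: 25.22
position: [0.561, -0.2819, -0.0058]
tcp_rot: [[-0.347, 0.938, 0.0], [0.938, 0.347, -0.0], [-0.0, 0.0, -1.0]]
force: [-0.0, -0.9, -0.0]
opening: 0.496
grasp_force: 0.0
```

Call:
{"method": "move_arm", "body": {"increments": [[0,0,0,0,0,0,0],[0,0,0,0,0,0,0],[0,0,0,0,0,0,0],[0,0,0,0,0,0,0],[0,0,0,0,0,0,0],[0,0,0,0,0,0,0],[0,0,0,0,0,0,0],[0,0,0,0,0,0,0]]}}

```text
time_s: 25.88
position: [0.5608, -0.2819, -0.0052]
tcp_rot: [[-0.347, 0.938, 0.001], [0.938, 0.347, -0.001], [-0.001, 0.0, -1.0]]
force: [-0.3, -0.3, 6.1]
opening: 0.161
grasp_force: 30.0
```

Run:
```python
from h import *
st=bot.read_state(); print(st['position'],yaw(),st['opening'],st['grasp_force'],st['force'])
print(rel([.54,.003,.16],2.1))
```

```text
[ 0.56082105 -0.28191961 -0.00516446] 110.30095702610585 0.1606981168133932 29.952281713485718 [-0.25491887 -0.32788516  6.1089968 ]
(array([ 0.9143,  0.2647, -0.5513]), array([4.000e-04, 1.000e-04, 6.011e-01]), 'rows>=15.1')
```

Call:
{"method": "move_arm", "body": {"increments": [[0,0,-0.12,0,0,0,0],[0,0,-0.25,0,0,0,0],[0,0,-0.38,0,0,0.03,0],[0.1,0.04,-0.5,0,0,0.07,0],[0.2,0.08,-0.55,0,0,0.11,0],[0.3,0.12,-0.55,0,0,0.15,0],[0.42,0.15,-0.55,0,0,0.19,0],[0.54,0.19,-0.55,0,0,0.23,0],[0.66,0.22,-0.55,0,0,0.27,0],[0.78,0.25,-0.55,0,0,0.3,0]]}}

```text
time_s: 26.72
position: [0.5491, -0.0345, 0.1589]
tcp_rot: [[0.56, 0.828, -0.0], [0.828, -0.56, 0.0], [0.0, -0.0, -1.0]]
force: [-0.3, -0.6, 0.0]
opening: 0.159
grasp_force: 29.9
```

Run:
```python
from h import *
st=bot.read_state(); print(st['position'],yaw(),st['opening'],st['grasp_force'])
print(rel([.54,.003,.16],2.1),rel([.54,.003,.027],2.1))
```

```text
[ 0.54912224 -0.03445795  0.15888885] 55.938140345230195 0.15938740075962357 29.94470179080963
(array([ 0.0864, -0.0951, -0.0037]), array([-1.000e-04,  0.000e+00,  2.991e-01]), 'rows>=7.5') (array([ 0.0864, -0.095 ,  0.4397]), array([-1.000e-04,  0.000e+00,  2.991e-01]), 'rows>=7.5')
```

Call:
{"method": "move_arm", "body": {"increments": [[0.086,-0.095,0,0,0,0.298,0],[0.086,-0.095,0,0,0,0.298,0],[0.086,-0.095,0,0,0,0.298,0],[0.086,-0.095,0,0,0,0.298,0],[0.086,-0.095,0,0,0,0.298,0],[0.086,-0.095,0,0,0,0.298,0],[0.086,-0.095,0,0,0,0.298,0],[0.086,-0.095,0.06,0,0,0.298,0],[0.086,-0.095,0.16,0,0,0.298,0],[0.086,-0.095,0.26,0,0,0.298,0]]}}

```text
time_s: 27.55
position: [0.5413, 0.001, 0.081]
tcp_rot: [[0.999, 0.046, 0.003], [0.046, -0.999, -0.001], [0.003, 0.001, -1.0]]
force: [0.5, -0.7, -1.1]
opening: 0.158
grasp_force: 30.0
```

Call:
{"method": "move_arm", "body": {"increments": [[0,0,0.07,0,0,0,0],[0,0,0.12,0,0,0,0],[0,0,0.155,0,0,0,0],[0,0,0.175,0,0,0,0],[0,0,0.175,0,0,0,0]]}}

```text
time_s: 27.97
position: [0.5396, 0.0013, 0.0275]
tcp_rot: [[0.999, 0.046, -0.002], [0.046, -0.999, 0.0], [-0.002, -0.001, -1.0]]
force: [-0.2, -0.5, -0.1]
opening: 0.162
grasp_force: 30.0
```

Run:
```python
from h import *
st=bot.read_state(); print(st['position'],yaw(),st['opening'],st['grasp_force'],st['force'])
```

```text
[0.5396094  0.00129887 0.02746285] 2.6555430154026274 0.162052506081672 29.950960278511047 [-0.17651179 -0.49447471 -0.12710553]
```

Release (3 mm above the floor), rise and view the tray.

Call:
{"method": "move_arm", "body": {"increments": [[0,0,0.006,0,0,0,0],[0,0,0.006,0,0,0,0.3],[0,0,0.006,0,0,0,0.3],[0,0,0.006,0,0,0,0.3],[0,0,0,0,0,0,0.3],[0,0,-0.1,0,0,0,0.3],[0,0,-0.24,0,0,0,0.3],[-0.1,0.05,-0.38,0,0,0,0.3],[-0.2,0.1,-0.5,0,0,0,0.3],[-0.2,0.1,-0.55,0,0,0,0.3]]}}

```text
time_s: 28.8
position: [0.4787, -0.0318, 0.1952]
tcp_rot: [[0.999, 0.047, -0.002], [0.047, -0.999, 0.0], [-0.002, -0.0, -1.0]]
force: [0.3, 0.4, 0.2]
opening: 0.301
grasp_force: 0.0
```

Run:
```python
from h import *
import pickle
c=cap('wrist','w10');pickle.dump(c,open('w10.pkl','wb')); st=bot.read_state(); print(st['position'],yaw())
print('yel',seg(c,*YEL,.0415)[:2]); print('gr',seg(c,*GREEN,.054)[:1])
print([(x['location'],np.round(atz(c,x['location'],.038),4),x['conf']) for x in nets.find_in('wrist','marker_black_grip')[:2]])
```

```text
[ 0.48069397 -0.03309479  0.20016718] 2.6502332532962787
yel [(np.int32(1626), array([0.4897, 0.0452]), 1.5, 0.0885, 0.0229), (np.int32(318), array([0.3819, 0.0413]), 174.8, 0.0676, 0.0118)]
gr [(np.int32(2845), array([0.5377, 0.0934]), 3.0, 0.1482, 0.0211)]
[([291.4, 115.9], array([5.561e-01, 3.000e-04, 3.800e-02]), 0.96)]
```

View pics/w10.png

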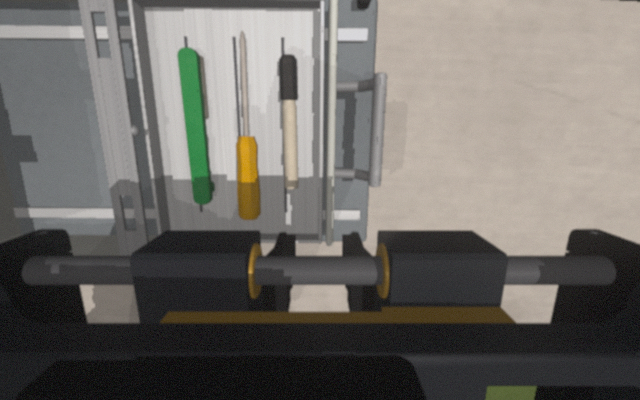

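Run:
```python
from h import *
import pickle
np.set_printoptions(precision=4,suppress=True)
c=pickle.load(open('w10.pkl','rb'))
for n,p,z in[('h far',(381,75),.078),('h near',(376,185),.078),('rf',(0,32),.015),('rf2',(366,35),.015),('rn',(18,213),.015),('rn2',(358,215),.015),('panel f',(333,20),.06),('panel n',(329,240),.06),('gr1',(186,38),.03),('gr1b',(201,210),.03),('gr3',(283,40),.03),('gr3b',(286,208),.03)]: print(n,atz(c,p,z))
print(rel([.545,-.125,.13],2.2),rel([.545,-.125,.056],2.2))
```

```text
h far [ 0.593  -0.0805  0.078 ]
h near [ 0.4956 -0.0852  0.078 ]
rf [0.6259 0.3044 0.015 ]
rf2 [ 0.6406 -0.0727  0.015 ]
rn [0.4308 0.3244 0.015 ]
rn2 [ 0.4471 -0.0797  0.015 ]
panel f [ 0.6393 -0.0366  0.06  ]
panel n [ 0.4309 -0.0445  0.06  ]
gr1 [0.6257 0.1072 0.03  ]
gr1b [0.449 0.101 0.03 ]
gr3 [0.6283 0.0111 0.03  ]
gr3b [0.4558 0.0047 0.03  ]
(array([0.192 , 0.3154, 0.2303]), array([ 0.001 , -0.0027,  0.0021]), 'rows>=3.1') (array([0.1899, 0.3146, 0.4769]), array([ 0.001 , -0.0027,  0.0021]), 'rows>=4.3')
```

Call:
{"method": "move_arm", "body": {"increments": [[0.1,0.315,0,0,0,0,0],[0.19,0.315,0,0,0,0,0],[0.19,0.315,0.1,0,0,0,0],[0.19,0.315,0.2,0,0,0,0],[0.19,0.315,0.32,0,0,0,0],[0.19,0.315,0.43,0,0,0,0],[0.19,0.315,0.477,0,0,0,0],[0.19,0.315,0.477,0,0,0,0]]}}

```text
time_s: 29.57
position: [0.5401, -0.122, 0.0462]
tcp_rot: [[0.999, 0.046, -0.008], [0.046, -0.999, 0.004], [-0.008, -0.004, -1.0]]
force: [0.0, 1.0, -0.1]
opening: 0.005
grasp_force: 0.0
```

Call:
{"method": "move_arm", "body": {"increments": [[0,-0.05,0,0,0,0,0],[0,-0.08,0,0,0,0,0],[0,-0.11,0,0,0,0,0],[0,-0.15,0,0,0,0,0],[0,-0.19,0,0,0,0,0],[0,-0.23,0,0,0,0,0],[0,-0.27,0,0,0,0,0],[0,-0.31,0,0,0,0,0],[0,-0.35,0,0,0,0,0],[0,-0.39,0,0,0,0,0]]}}

```text
time_s: 30.4
position: [0.5381, -0.0053, 0.0508]
tcp_rot: [[0.999, 0.047, 0.001], [0.047, -0.999, -0.0], [0.001, 0.0, -1.0]]
force: [1.5, -3.4, 1.6]
opening: -0.001
grasp_force: 1.4
```

Call:
{"method": "move_arm", "body": {"increments": [[0,-0.04,0,0,0,0,0],[0,-0.08,0,0,0,0,0],[0,-0.12,0,0,0,0,0],[0,-0.15,0,0,0,0,0],[0,-0.18,0,0,0,0,0],[0,-0.21,0,0,0,0,0],[0,-0.23,0,0,0,0,0],[0,-0.25,0,0,0,0,0]]}}

```text
time_s: 31.07
position: [0.5337, 0.0692, 0.0503]
tcp_rot: [[0.999, 0.047, -0.001], [0.047, -0.999, -0.0], [-0.001, -0.0, -1.0]]
force: [1.2, -2.5, -0.1]
opening: 0.006
grasp_force: 1.2
```

Call:
{"method": "move_arm", "body": {"increments": [[0,-0.02,0,0,0,0,0],[0,-0.035,0,0,0,0,0],[0,-0.045,0,0,0,0,0],[0,-0.045,0,0,0,0,0]]}}

```text
time_s: 31.4
position: [0.5333, 0.0791, 0.0503]
tcp_rot: [[0.999, 0.05, -0.001], [0.05, -0.999, -0.005], [-0.001, 0.005, -1.0]]
force: [-0.3, -14.5, -0.4]
opening: 0.006
grasp_force: 6.9
```

Call:
{"method": "move_arm", "body": {"increments": [[0,-0.015,0,0,0,0,0],[0,-0.015,0,0,0,0,0],[0,-0.015,0,0,0,0,0]]}}

```text
time_s: 31.65
position: [0.5333, 0.0792, 0.0504]
tcp_rot: [[0.999, 0.052, -0.002], [0.052, -0.999, -0.011], [-0.002, 0.011, -1.0]]
force: [-0.3, -28.3, 1.0]
opening: 0.008
grasp_force: 14.4
```

Call:
{"method": "move_arm", "body": {"increments": [[0,0.06,0,0,0,0,0],[0,0.12,0,0,0,0,0],[0,0.14,-0.1,0,0,0,0],[0,0.14,-0.24,0,0,0,0],[0,0.14,-0.38,0,0,0,0],[0,0.14,-0.5,0,0,0,0],[0,0.14,-0.6,0,0,0,0],[0,0.14,-0.7,0,0,0,0],[0,0.14,-0.7,0,0,0,0]]}}

```text
time_s: 32.4
position: [0.538, 0.0449, 0.2665]
tcp_rot: [[0.999, 0.046, 0.011], [0.046, -0.999, -0.0], [0.011, 0.001, -1.0]]
force: [1.4, 0.2, -0.9]
opening: 0.006
grasp_force: 0.0
```

Run:
```python
from h import *
import pickle
np.set_printoptions(precision=4,suppress=True)
c=cap('wrist','w11');s=cap('side','s11');t=cap('top','t11'); st=bot.read_state(); print(st['position'],yaw())
for n,cc in(('wrist',c),('side',s),('top',t)):
  for k in('cover_pad','near_wing','far_wing','carriage_handle'): print(n,k,[(x['location'],round(x['conf'],2)) for x in nets.find_in(n,k)[:2]])
a=cv2.resize(s['image'][80:210,200:370],None,fx=3.2,fy=3.2,interpolation=cv2.INTER_CUBIC)[:400]
b=c['image'][:235,:420]
o=np.zeros((590,800,3),np.uint8); o[:400,:a.shape[1]]=a; 
cv2.imwrite('pics/x11.png',o[:400,:a.shape[1]])
pickle.dump((c,s,t),open('c11.pkl','wb'))
```

```text
[0.5339 0.045  0.2598] 2.6581952887900995
wrist cover_pad [([32.5, 155.5], 0.86)]
wrist near_wing []
wrist far_wing [([179.7, 203.7], 0.73)]
wrist carriage_handle [([169.2, 152.4], 0.8)]
side cover_pad [([265.1, 137.4], 0.76)]
side near_wing [([216.9, 169.0], 0.67), ([282.1, 172.0], 0.46)]
side far_wing []
side carriage_handle [([285.1, 183.3], 0.89)]
top cover_pad [([232.2, 191.8], 0.89), ([247.5, 187.1], 0.63)]
top near_wing [([222.7, 207.6], 0.41)]
top far_wing [([224.5, 165.4], 0.43)]
top carriage_handle [([249.0, 189.2], 0.72)]
```

Call:
{"method": "move_arm", "body": {"increments": [[0,0,-0.14,0,0,0,0],[0,0,-0.28,0,0,0,0],[0,-0.1,-0.35,0,0,0,0],[0.01,-0.23,-0.35,0,0,0,0],[0.02,-0.36,-0.35,0,0,0,0],[0.03,-0.49,-0.35,0,0,0,0],[0.03,-0.62,-0.35,0,0,0,0],[0.03,-0.75,-0.35,0,0,0,0],[0.035,-0.84,-0.3,0,0,0,0],[0.035,-0.84,-0.25,0,0,0,0]]}}

```text
time_s: 33.98
position: [0.534, 0.3024, 0.336]
tcp_rot: [[0.999, 0.052, 0.003], [0.052, -0.999, 0.004], [0.003, -0.004, -1.0]]
force: [0.3, -0.6, 0.3]
opening: 0.007
grasp_force: 0.0
```

Run:
```python
from h import *
np.set_printoptions(precision=4,suppress=True)
s=cap('side','s12')
st=bot.read_state(); print(st['position'],yaw(),st['force'])
P=[(.300,.255),(.270,.243),(.244,.228),(.220,.207),(.199,.183),(.182,.156),(.170,.127),(.160,.108),(.158,.097)]
for y,z in P: print(y,z,rel([.534,y,z],2.4)[0])
# cover edge corners predicted by pose: check against the side view
psi=np.radians(2.27);O=np.array([.532,.2345]);th=np.radians(59)
W=lambda x,y,z:np.array([O[0]+x*np.cos(psi)-y*np.sin(psi),O[1]+x*np.sin(psi)+y*np.cos(psi),z])
im=cv2.resize(s['image'][60:220,190:390],None,fx=3,fy=3,interpolation=cv2.INTER_CUBIC)
for x in(-.132,.132):
  for r,h in((.202,0),(.202,.016),(0,0)):
    p=W(x,.1-r*np.cos(th)+h*np.sin(th),.092+r*np.sin(th)+h*np.cos(th)); q=(proj(s,p)-[189.5,59.5])*3; cv2.circle(im,tuple(int(v) for v in q),4,(0,0,255),1)
cv2.imwrite('pics/x12.png',im)
```

```text
[0.5318 0.2991 0.3316] 2.9137317151031303 [-1.3409 -0.7256 -3.0785]
0.3 0.255 [ 0.0087 -0.0028  0.2552]
0.27 0.243 [0.0038 0.097  0.2954]
0.244 0.228 [-0.0003  0.1835  0.3455]
0.22 0.207 [-0.004   0.2633  0.4156]
0.199 0.183 [-0.0071  0.3332  0.4956]
0.182 0.156 [-0.0096  0.3897  0.5857]
0.17 0.127 [-0.0111  0.4295  0.6824]
0.16 0.108 [-0.0124  0.4628  0.7458]
0.158 0.097 [-0.0126  0.4694  0.7825]
```

View pics/x12.png

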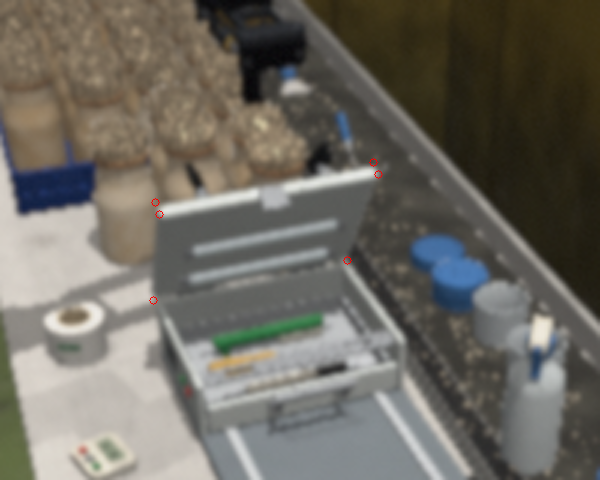

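Call:
{"method": "move_arm", "body": {"increments": [[0,0,0.12,0,0,0,0],[0,0,0.24,0,0,0,0],[0,0.05,0.275,0,0,0,0],[0,0.097,0.295,0,0,0,0],[0,0.14,0.32,0,0,0,0],[0,0.183,0.345,0,0,0,0],[0,0.222,0.38,0,0,0,0],[0,0.263,0.415,0,0,0,0]]}}

```text
time_s: 34.7
position: [0.5392, 0.2165, 0.2124]
tcp_rot: [[0.999, 0.045, 0.004], [0.045, -0.999, 0.001], [0.004, -0.001, -1.0]]
force: [-0.8, 1.1, -0.1]
opening: 0.003
grasp_force: 0.7
```

Run:
```python
from h import *
st=bot.read_state(); print(st['position'],yaw(),st['force'])
for y,z in [(.199,.183),(.182,.156),(.170,.127),(.160,.108),(.158,.095)]: print(y,z,rel([.534,y,z],2.4)[0])
```

```text
[0.53918564 0.21650951 0.21244387] 2.5990505979880916 [-0.83993872  1.12885803 -0.07036672]
0.199 0.183 [-0.0203  0.0576  0.098 ]
0.182 0.156 [-0.0233  0.1143  0.188 ]
0.17 0.127 [-0.0255  0.1543  0.2846]
0.16 0.108 [-0.0273  0.1876  0.3479]
0.158 0.095 [-0.0278  0.1943  0.3912]
```

Call:
{"method": "move_arm", "body": {"increments": [[-0.008,0.03,0.05,0,0,0,0],[-0.016,0.058,0.098,0,0,0,0],[-0.016,0.088,0.14,0,0,0,0],[-0.016,0.114,0.188,0,0,0,0],[-0.016,0.136,0.235,0,0,0,0],[-0.016,0.154,0.284,0,0,0,0],[-0.016,0.172,0.315,0,0,0,0],[-0.016,0.188,0.348,0,0,0,0],[-0.016,0.188,0.36,0,0,0,0]]}}

```text
time_s: 35.45
position: [0.5361, 0.16, 0.1026]
tcp_rot: [[0.999, 0.045, 0.001], [0.045, -0.999, -0.0], [0.001, 0.0, -1.0]]
force: [-0.6, -0.2, 0.7]
opening: 0.01
grasp_force: 0.0
```

Run:
```python
from h import *
s=cap('side','s13');st=bot.read_state(); print(st['position'],yaw(),st['force'])
```

```text
[0.5355831  0.16036637 0.10222764] 2.6032964127851224 [-0.75035092 -0.25991581 -1.10091196]
```

Call:
{"method": "move_arm", "body": {"increments": [[0,0.01,0.01,0,0,0,0],[0,0.01,0.02,0,0,0,0],[0,0.01,0.03,0,0,0,0],[0,0.01,0.035,0,0,0,0],[0,0.01,0.035,0,0,0,0]]}}

```text
time_s: 35.92
position: [0.5366, 0.1578, 0.0987]
tcp_rot: [[0.999, 0.048, 0.004], [0.048, -0.999, -0.002], [0.004, 0.002, -1.0]]
force: [-9.1, -3.4, 37.6]
opening: 0.005
grasp_force: 18.4
```

Call:
{"method": "move_arm", "body": {"increments": [[0,0,-0.1,0,0,0,0.2],[0,0,-0.22,0,0,0,0.2],[-0.1,0,-0.34,0,0,0,0.2],[-0.22,0,-0.42,0,0,0,0.2],[-0.34,0,-0.45,0,0,0,0.2],[-0.4,0,-0.45,0,0,0,0.2],[-0.4,0,-0.45,0,0,0,0.2],[-0.4,0,-0.45,0,0,0,0.2]]}}

```text
time_s: 36.58
position: [0.4155, 0.153, 0.2284]
tcp_rot: [[0.999, 0.047, 0.003], [0.047, -0.999, 0.0], [0.003, 0.0, -1.0]]
force: [0.5, -0.4, -1.6]
opening: 0.2
grasp_force: 0.0
```

Run:
```python
from h import *
import pickle
np.set_printoptions(precision=4,suppress=True)
c=cap('wrist','w14');s=cap('side','s14'); st=bot.read_state(); print(st['position'],yaw(),st['force'])
pickle.dump((c,s),open('c14.pkl','wb'))
for k,z in(('near_wing',.149),('far_wing',.149),('cover_pad',.108)): print(k,[(x['location'],np.round(atz(c,x['location'],z),4),round(x['conf'],2)) for x in nets.find_in('wrist',k)[:3]])
im=cv2.resize(c['image'][:235],None,fx=1.25,fy=1.25)
b=cv2.resize(s['image'][120:210,200:360],None,fx=3,fy=3,interpolation=cv2.INTER_CUBIC)
o=np.zeros((im.shape[0]+b.shape[0],800,3),np.uint8);o[:im.shape[0]]=im;o[im.shape[0]:,:b.shape[1]]=b
print(o.shape);cv2.imwrite('pics/x14.png',o)
```

```text
[0.4175 0.1529 0.2279] 2.670115052054562 [ 1.5465  0.0152 -0.0464]
near_wing [([329.6, 154.4], array([0.4629, 0.1469, 0.149 ]), 0.8)]
far_wing []
cover_pad [([245.5, 99.4], array([0.505 , 0.2237, 0.108 ]), 0.92)]
(564, 800, 3)
```

View pics/x14.png

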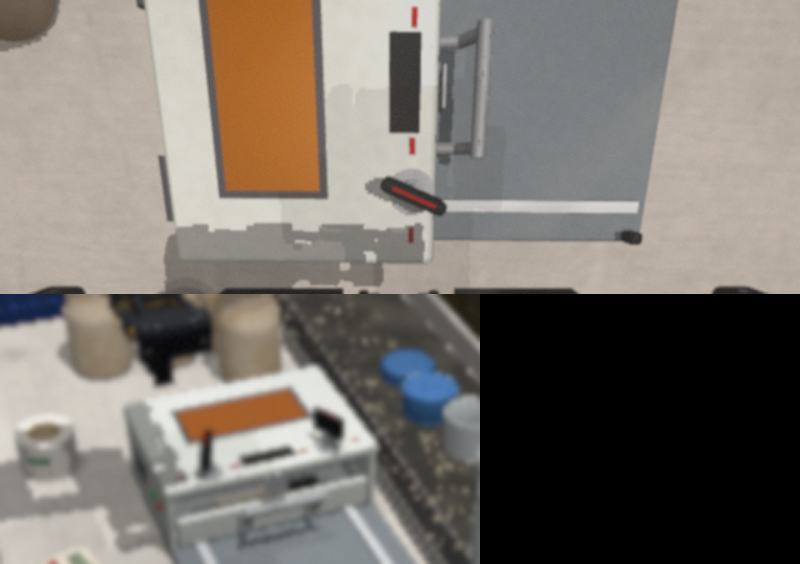

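```bash
cat >> h.py <<'E'
def red(c,z=.154):
    h=cv2.cvtColor(c['image'],cv2.COLOR_BGR2HSV)
    m=cv2.inRange(h,(0,110,60),(8,255,255))|cv2.inRange(h,(172,110,60),(180,255,255))
    d=dict(c);n,l,s,_=cv2.connectedComponentsWithStats(m);out=[]
    for i in range(1,n):
        if s[i,4]<8: continue
        ys,xs=np.where(l==i);P=np.array([atz(c,(x,y),z)[:2] for x,y in zip(xs,ys)])
        ev,V=np.linalg.eigh(np.cov(P.T));v=V[:,1];u=(P-P.mean(0))@v
        out.append((int(s[i,4]),[int(xs.mean()),int(ys.mean())],np.round(P.mean(0),4),round(float(np.degrees(np.arctan2(v[1],v[0]))%180),1),round(float(np.ptp(u)),4)))
    return out
E
python3 - <<'E'
from h import *
import pickle
c,s=pickle.load(open('c14.pkl','rb'))
for o in red(c): print(o)
print('marks at .108')
for o in red(c,.108): print(o)
print(rel([.55,.15,.228],2.5))
E
```

```text
(47, [331, 12], array([0.563 , 0.1516]), 2.3, 0.0089)
(46, [329, 116], array([0.4921, 0.1488]), 3.3, 0.0081)
(162, [330, 157], array([0.4607, 0.1459]), 68.8, 0.0307)
(24, [328, 187], array([0.4369, 0.1467]), 6.5, 0.0075)
(46, [313, 288], array([0.3456, 0.1544]), 0.8, 0.006)
marks at .108
(47, [331, 12], array([0.5779, 0.1506]), 2.3, 0.0106)
(46, [329, 116], array([0.4937, 0.1473]), 3.3, 0.0097)
(162, [330, 157], array([0.4564, 0.1439]), 68.8, 0.0364)
(24, [328, 187], array([0.4282, 0.1448]), 6.5, 0.0089)
(46, [313, 288], array([0.3198, 0.1539]), 0.8, 0.0071)
(array([ 0.4419,  0.0295, -0.0027]), array([ 0.    , -0.0001,  0.0008]), 'rows>=3.2')
```

Call:
{"method": "move_arm", "body": {"increments": [[0.13,0.01,0,0,0,0,0.2],[0.26,0.02,0,0,0,0,0.2],[0.39,0.03,0,0,0,0,0.2],[0.44,0.03,0,0,0,0,0.2],[0.44,0.03,0,0,0,0,0.2],[0.44,0.03,0,0,0,0,0.2]]}}

```text
time_s: 37.33
position: [0.5485, 0.1496, 0.2261]
tcp_rot: [[0.999, 0.046, -0.003], [0.046, -0.999, -0.0], [-0.003, 0.0, -1.0]]
force: [-0.7, 0.2, -1.4]
opening: 0.201
grasp_force: 0.0
```

Run:
```python
from h import *
c=cap('wrist','w15'); st=bot.read_state(); print(st['position'],yaw(),st['joint_positions'])
print([(x['location'],np.round(atz(c,x['location'],.149),4),round(x['conf'],2)) for x in nets.find_in('wrist','far_wing')[:3]])
for o in red(c): print(o)
print('approach',rel([.6104,.1515,.20],0))
```

```text
[0.54705392 0.14976735 0.2262207 ] 2.648747872505009 [4.02186983e+00 2.49741349e+01 8.95403972e+01 5.92960246e-03
 6.56849885e+01 9.13706721e+01]
[([320.6, 137.0], array([0.6088, 0.1514, 0.149 ]), 0.77)]
(1358, [610, 29], array([ 0.6929, -0.0518]), 42.6, 0.0518)
(38, [320, 95], array([0.6395, 0.1533]), 1.9, 0.0085)
(166, [320, 134], array([0.6109, 0.1513]), 118.9, 0.0302)
(22, [319, 169], array([0.5842, 0.1511]), 2.7, 0.008)
(25, [319, 251], array([0.5137, 0.1483]), 2.6, 0.0073)
(111, [316, 306], array([0.4612, 0.1477]), 68.4, 0.0278)
approach (array([0.2134, 0.0044, 0.0875]), array([0.    , 0.0011, 0.0148]), 'rows>=1.7')
```

Call:
{"method": "move_arm", "body": {"increments": [[0.21,0.004,0,0,0,-0.646,0.4],[0.21,0.004,0,0,0,-0.646,0.4],[0.21,0.004,0,0,0,-0.646,0.4],[0.21,0.004,0,0,0,-0.646,0.4],[0.21,0.004,0,0,0,-0.646,0.4],[0.21,0.004,0,0,0,-0.646,0.4],[0.21,0.004,0,0,0,-0.646,0.4],[0.21,0.004,0,0,0,-0.646,0.4],[0.21,0.004,0,0,0,-0.646,0.4],[0.21,0.004,0,0,0,-0.646,0.4]]}}

```text
time_s: 38.27
position: [0.6092, 0.1519, 0.2275]
tcp_rot: [[0.264, 0.964, -0.002], [0.964, -0.264, -0.0], [-0.0, -0.002, -1.0]]
force: [0.3, 0.3, 0.1]
opening: 0.398
grasp_force: 0.0
```

Run:
```python
from h import *
st=bot.read_state(); print(st['position'],yaw(),st['force'])
print(rel([.6107,.1514,.20],118.9),rel([.6107,.1514,.119],118.9))
```

```text
[0.60921427 0.15188137 0.22753961] 74.66842057525238 [0.33148076 0.26450447 0.10255659]
(array([-0.0002,  0.0053,  0.0918]), array([-0.0005, -0.    , -0.2457]), 'rows>=6.2') (array([-1.000e-04,  5.700e-03,  3.618e-01]), array([-0.0005, -0.    , -0.2457]), 'rows>=6.2')
```

Call:
{"method": "move_arm", "body": {"increments": [[0,0.005,0.03,0,0,-0.245,0.4],[0,0.005,0.06,0,0,-0.245,0.4],[0,0.005,0.06,0,0,-0.245,0.4],[0,0.005,0.06,0,0,-0.245,0.4],[0,0.005,0.06,0,0,-0.245,0.4],[0,0.005,0.06,0,0,-0.245,0.4],[0,0.005,0.15,0,0,-0.245,0.4],[0,0.005,0.25,0,0,-0.245,0.4],[0,0.005,0.34,0,0,-0.245,0.4],[0,0.005,0.36,0,0,-0.245,0.4]]}}

```text
time_s: 39.1
position: [0.6075, 0.1512, 0.1153]
tcp_rot: [[-0.476, 0.88, -0.01], [0.88, 0.476, -0.001], [0.004, -0.009, -1.0]]
force: [-0.7, -0.1, -0.6]
opening: 0.4
grasp_force: 0.0
```

Call:
{"method": "move_arm", "body": {"increments": [[0,0,0,0,0,0,0],[0,0,0,0,0,0,0],[0,0,0,0,0,0,0],[0,0,0,0,0,0,0],[0,0,0,0,0,0,0],[0,0,0,0,0,0,0],[0,0,0,0,0,0,0]]}}

```text
time_s: 39.68
position: [0.6111, 0.15, 0.1207]
tcp_rot: [[-0.476, 0.879, -0.003], [0.879, 0.476, -0.002], [-0.001, -0.003, -1.0]]
force: [-3.5, -4.5, 3.8]
opening: 0.109
grasp_force: 30.0
```

Run:
```python
from h import *
st=bot.read_state(); print(st['position'],yaw(),st['force'],st['moment'],st['opening'],st['grasp_force'])
```

```text
[0.61105716 0.1500255  0.1207073 ] 118.42739122941173 [-3.48494988 -4.49364841  3.79063128] [-0.62385827  0.63393441  0.01252985] 0.10939891610103944 30.00029146671295
```

Call:
{"method": "move_arm", "body": {"increments": [[0.004,0,0,0,0,-0.035,0],[0.004,0,0,0,0,-0.075,0],[0.004,0,0,0,0,-0.115,0],[0.004,0,0,0,0,-0.155,0],[0.004,0,0,0,0,-0.195,0],[0.004,0,0,0,0,-0.235,0],[0.004,0,0,0,0,-0.275,0],[0.004,0,0,0,0,-0.315,0],[0.004,0,0,0,0,-0.355,0],[0.004,0,0,0,0,-0.355,0]]}}

```text
time_s: 40.52
position: [0.6117, 0.1515, 0.1209]
tcp_rot: [[-0.999, -0.042, 0.0], [-0.042, 0.999, -0.001], [-0.0, -0.001, -1.0]]
force: [-2.1, -3.5, 4.0]
opening: 0.114
grasp_force: 30.0
```

Run:
```python
from h import *
c=cap('wrist','w16');st=bot.read_state(); print(st['position'],yaw(),st['force'],st['moment'],st['opening'],st['grasp_force'],st['joint_positions'][5])
```

```text
[0.61170699 0.15142858 0.12072445] -177.80857713977943 [-2.90713241 -4.01679972  4.66622948] [-0.51050232  0.40169554  0.03636692] 0.11340760396173487 29.999521714635193 -88.33966793271792
```

Call:
{"method": "move_arm", "body": {"increments": [[0,0,0.01,0,0,0,0],[0,0,0.02,0,0,0,0],[0,0,0.03,0,0,0,0],[0,0,0.04,0,0,0,0],[0,0,0.05,0,0,0,0],[0,0,0.055,0,0,0,0],[0,0,0.055,0,0,0,0]]}}

```text
time_s: 41.15
position: [0.6121, 0.1515, 0.1066]
tcp_rot: [[-0.999, -0.038, 0.001], [-0.038, 0.999, -0.002], [-0.001, -0.002, -1.0]]
force: [-7.6, -4.0, 20.8]
opening: 0.11
grasp_force: 30.0
```

Call:
{"method": "move_arm", "body": {"increments": [[0,0,0,0,0,0.03,0],[0,0,0,0,0,0.065,0],[0,0,0,0,0,0.1,0],[0,0,0,0,0,0.14,0],[0,0,0,0,0,0.18,0],[0,0,0,0,0,0.22,0],[0,0,0,0,0,0.26,0],[0,0,0,0,0,0.3,0],[0,0,0,0,0,0.34,0],[0,0,0,0,0,0.38,0]]}}

```text
time_s: 41.98
position: [0.6112, 0.1502, 0.1066]
tcp_rot: [[-0.403, 0.915, -0.001], [0.915, 0.403, -0.004], [-0.003, -0.003, -1.0]]
force: [-8.9, -8.6, 22.6]
opening: 0.111
grasp_force: 30.0
```

Call:
{"method": "move_arm", "body": {"increments": [[0,0,0,0,0,0.04,0],[0,0,0,0,0,0.08,0],[0,0,0,0,0,0.11,0],[0,0,0,0,0,0.11,0]]}}

```text
time_s: 42.32
position: [0.6107, 0.15, 0.1065]
tcp_rot: [[-0.071, 0.997, -0.002], [0.997, 0.071, -0.004], [-0.004, -0.003, -1.0]]
force: [-8.8, -7.7, 22.0]
opening: 0.111
grasp_force: 30.0
```

Run:
```python
from h import *
st=bot.read_state(); print(st['position'],yaw(),st['force'],st['moment'],st['opening'],st['grasp_force'],st['joint_positions'][5])
```

```text
[0.6106685  0.15003251 0.10654163] 94.09695356581014 [-8.84252745 -7.68810397 22.00002957] [-1.68378268  1.79144828 -0.03967424] 0.11146491240340306 30.006102186162025 -0.17399526155359002
```

Call:
{"method": "move_arm", "body": {"increments": [[0,0,-0.01,0,0,0,0],[0,0,-0.01,0,0,0,0.35],[0,0,-0.01,0,0,0,0.35],[0,0,-0.01,0,0,0,0.35],[0,0,-0.01,0,0,0,0.35],[0,0,-0.1,0,0,0,0.35],[0,0,-0.24,0,0,0,0.35],[-0.05,0.1,-0.35,0,0,0.05,0.35],[-0.05,-0.3,-0.4,0,0,0.1,0.35],[-0.05,-0.35,-0.4,0,0,0.14,0.35]]}}

```text
time_s: 43.15
position: [0.5651, 0.1339, 0.2198]
tcp_rot: [[0.304, 0.953, 0.015], [0.953, -0.304, 0.002], [0.006, 0.014, -1.0]]
force: [-1.7, -0.4, -0.3]
opening: 0.346
grasp_force: 0.0
```

Run:
```python
from h import *
import pickle
c=cap('wrist','w17'); st=bot.read_state(); print(st['position'],yaw(),st['force'])
for o in red(c,.143): print(o)
print([(x['location'],np.round(atz(c,x['location'],.149),4),round(x['conf'],2)) for x in nets.find_in('wrist','near_wing')[:3]])
print(rel([.4607,.1457,.2],68.6),rel([.4607,.1457,.119],68.6))
```

```text
[0.54482308 0.13396493 0.2153052 ] 72.18451419134101 [-12.61933763   0.42647199  -4.5105519 ]
(35, [391, 157], array([0.6363, 0.1588]), 2.5, 0.0093)
(90, [363, 174], array([0.6107, 0.1522]), 94.3, 0.0291)
(31, [324, 181], array([0.5786, 0.1564]), 2.7, 0.0088)
(32, [240, 211], array([0.5047, 0.1537]), 3.6, 0.0092)
(33, [189, 226], array([0.4592, 0.155 ]), 67.3, 0.0072)
(58, [90, 241], array([0.3743, 0.1682]), 178.6, 0.0073)
(150, [510, 388], array([ 0.692, -0.097]), 163.2, 0.0329)
[([197.0, 219.5], array([0.4703, 0.1594, 0.149 ]), 0.64)]
(array([-0.0499, -0.2863,  0.0525]), array([-0.0042,  0.0011,  0.0227]), 'rows>=2.1') (array([-0.0491, -0.2828,  0.3225]), array([-0.0042,  0.0011,  0.0227]), 'rows>=3.1')
```

Call:
{"method": "move_arm", "body": {"increments": [[0,0,0,0,0,0,0.4],[0,0,0,0,0,0,0.4],[0,0,0,0,0,0,0.4]]}}

```text
time_s: 43.5
position: [0.5588, 0.1341, 0.2163]
tcp_rot: [[0.295, 0.956, 0.002], [0.956, -0.295, 0.001], [0.001, 0.002, -1.0]]
force: [0.4, -0.3, -0.0]
opening: 0.396
grasp_force: 0.0
```

Run:
```python
from h import *
st=bot.read_state(); print(st['position'],yaw(),st['force'])
print(rel([.4607,.1457,.2],68.6),rel([.4607,.1457,.119],68.6))
```

```text
[0.55882782 0.13407366 0.21632594] 72.84772363964947 [ 0.37525703 -0.31715463 -0.04433478]
(array([-0.0595, -0.3241,  0.0538]), array([ 0.0006, -0.0004,  0.0236]), 'rows>=2.4') (array([-0.0598, -0.3246,  0.3238]), array([ 0.0006, -0.0004,  0.0236]), 'rows>=3.3')
```

Call:
{"method": "move_arm", "body": {"increments": [[-0.03,-0.16,0,0,0,0.012,0.4],[-0.06,-0.324,0,0,0,0.024,0.4],[-0.06,-0.324,0,0,0,0.024,0.4],[-0.06,-0.324,0,0,0,0.024,0.4],[-0.06,-0.324,0.08,0,0,0.024,0.4],[-0.06,-0.324,0.18,0,0,0.024,0.4],[-0.06,-0.324,0.27,0,0,0.024,0.4],[-0.06,-0.324,0.315,0,0,0.024,0.4],[-0.06,-0.324,0.322,0,0,0.024,0.4],[-0.06,-0.324,0.322,0,0,0.024,0.4]]}}

```text
time_s: 44.33
position: [0.4607, 0.1451, 0.1187]
tcp_rot: [[0.366, 0.931, -0.0], [0.931, -0.366, 0.0], [-0.0, -0.0, -1.0]]
force: [0.2, -0.1, 0.2]
opening: 0.4
grasp_force: 0.0
```

Call:
{"method": "move_arm", "body": {"increments": [[0,0,0,0,0,0,0],[0,0,0,0,0,0,0],[0,0,0,0,0,0,0],[0,0,0,0,0,0,0],[0,0,0,0,0,0,0],[0,0,0,0,0,0,0],[0,0,0,0,0,0,0]]}}

```text
time_s: 44.92
position: [0.46, 0.1451, 0.1204]
tcp_rot: [[0.366, 0.931, 0.002], [0.931, -0.366, -0.0], [0.001, 0.002, -1.0]]
force: [1.0, -0.0, 2.9]
opening: 0.114
grasp_force: 30.0
```

Run:
```python
from h import *
st=bot.read_state(); print(st['position'],yaw(),st['force'],st['moment'],st['opening'],st['grasp_force'])
print(rel([.4607,.1457,st['position'][2]],2.27))
```

```text
[0.45996848 0.14508079 0.12043998] 68.55004618245928 [ 0.97558857 -0.02241245  2.91904649] [-0.12606443 -0.1516876  -0.0086544 ] 0.11352513921240916 30.000597294420004
(array([0.0028, 0.0015, 0.    ]), array([ 0.0005, -0.0006,  0.3682]), 'rows>=9.3')
```

Call:
{"method": "move_arm", "body": {"increments": [[0.002,0,0,0,0,0.035,0],[0.002,0,0,0,0,0.075,0],[0.002,0,0,0,0,0.115,0],[0.002,0,0,0,0,0.155,0],[0.002,0,0,0,0,0.195,0],[0.002,0,0,0,0,0.235,0],[0.002,0,0,0,0,0.275,0],[0.002,0,0,0,0,0.315,0],[0.002,0,0,0,0,0.35,0],[0.002,0,0,0,0,0.368,0]]}}

```text
time_s: 45.75
position: [0.4598, 0.1453, 0.1202]
tcp_rot: [[0.999, 0.036, 0.001], [0.036, -0.999, -0.001], [0.001, 0.001, -1.0]]
force: [1.0, -1.3, 3.3]
opening: 0.113
grasp_force: 30.0
```

Call:
{"method": "move_arm", "body": {"increments": [[0,0,0,0,0,0,0],[0,0,0.01,0,0,0,0],[0,0,0.02,0,0,0,0],[0,0,0.03,0,0,0,0],[0,0,0.04,0,0,0,0],[0,0,0.05,0,0,0,0],[0,0,0.055,0,0,0,0],[0,0,0.055,0,0,0,0]]}}

```text
time_s: 46.42
position: [0.46, 0.1454, 0.1055]
tcp_rot: [[0.999, 0.042, 0.002], [0.042, -0.999, -0.001], [0.002, 0.001, -1.0]]
force: [-3.6, -4.2, 25.1]
opening: 0.116
grasp_force: 30.0
```

14.7 mm in. Now turn back ccw ~89°.

Call:
{"method": "move_arm", "body": {"increments": [[0,0,0,0,0,-0.03,0],[0,0,0,0,0,-0.065,0],[0,0,0,0,0,-0.1,0],[0,0,0,0,0,-0.14,0],[0,0,0,0,0,-0.18,0],[0,0,0,0,0,-0.22,0],[0,0,0,0,0,-0.26,0],[0,0,0,0,0,-0.3,0],[0,0,0,0,0,-0.34,0],[0,0,0,0,0,-0.38,0]]}}

```text
time_s: 47.25
position: [0.4601, 0.1453, 0.1055]
tcp_rot: [[0.327, 0.945, 0.003], [0.945, -0.327, -0.001], [0.0, 0.003, -1.0]]
force: [-3.6, -4.1, 24.2]
opening: 0.111
grasp_force: 30.0
```

Call:
{"method": "move_arm", "body": {"increments": [[0,0,0,0,0,-0.04,0],[0,0,0,0,0,-0.08,0],[0,0,0,0,0,-0.11,0],[0,0,0,0,0,-0.11,0]]}}

```text
time_s: 47.58
position: [0.4602, 0.1453, 0.1056]
tcp_rot: [[-0.01, 1.0, 0.003], [1.0, 0.01, -0.001], [-0.001, 0.003, -1.0]]
force: [-3.4, -3.9, 24.6]
opening: 0.113
grasp_force: 30.0
```

Call:
{"method": "move_arm", "body": {"increments": [[0,0,-0.01,0,0,0,0],[0,0,-0.01,0,0,0,0.35],[0,0,-0.01,0,0,0,0.35],[0,0,-0.01,0,0,0,0.35],[0,0,-0.01,0,0,0,0.35],[0,0,-0.1,0,0,0,0.35],[0,0,-0.24,0,0,0,0.35],[-0.1,0,-0.35,0,0,0,0.35],[-0.2,0.1,-0.4,0,0,0,0.35],[-0.3,0.2,-0.4,0,0,0,0.35]]}}

```text
time_s: 48.42
position: [0.5152, 0.0606, 0.2259]
tcp_rot: [[-0.007, 1.0, 0.003], [1.0, 0.007, 0.001], [0.001, 0.003, -1.0]]
force: [1.0, 0.0, 0.2]
opening: 0.347
grasp_force: 0.0
```

Call:
{"method": "move_arm", "body": {"increments": [[0,0.1,0,0,0,0,0.35],[0,0.1,0,0,0,0,0.35],[0,0.1,0,0,0,0,0.35]]}}

```text
time_s: 48.67
position: [0.5454, 0.06, 0.2216]
tcp_rot: [[-0.003, 1.0, -0.003], [1.0, 0.003, 0.001], [0.001, -0.003, -1.0]]
force: [0.2, 0.3, -0.6]
opening: 0.348
grasp_force: 0.0
```

Run:
```python
from h import *
import pickle
c=cap('wrist','w18'); s=cap('side','s18');t=cap('top','t18'); st=bot.read_state(); print(st['position'],yaw(),st['force'])
for o in red(c,.143): print(o)
t0=cv2.imread('pics/top0.png')
for n,cc in(('wrist',c),('side',s),('top',t)):
  for k in('near_wing','far_wing','carriage_handle'): print(n,k,[(x['location'],np.round(atz(cc,x['location'],.078 if k[0]=='c' else .128),4),round(x['conf'],2)) for x in nets.find_in(n,k)[:2]])
```

```text
[0.5430679  0.06108232 0.22167407] 90.28850828589096 [-0.51449309 -0.11504379  0.42997001]
(135, [403, 94], array([0.6107, 0.1524]), 93.9, 0.0299)
(151, [208, 102], array([0.4605, 0.1464]), 90.8, 0.0302)
(38, [430, 98], array([0.6317, 0.1502]), 2.1, 0.0085)
(78, [81, 104], array([0.3615, 0.1447]), 167.4, 0.007)
(38, [355, 101], array([0.574 , 0.1479]), 0.8, 0.0093)
(44, [260, 104], array([0.5003, 0.145 ]), 3.2, 0.0094)
(42, [184, 107], array([0.4418, 0.1428]), 3.5, 0.0088)
wrist near_wing [([215.3, 102.1], array([0.4609, 0.1479, 0.128 ]), 0.62), ([311.6, 102.4], array([0.5399, 0.1479, 0.128 ]), 0.35)]
wrist far_wing [([399.4, 99.6], array([0.6117, 0.1503, 0.128 ]), 0.95)]
wrist carriage_handle [([310.8, 158.3], array([0.5377, 0.0975, 0.078 ]), 0.67)]
side near_wing [([266.4, 175.4], array([0.4512, 0.1418, 0.128 ]), 0.64)]
side far_wing [([366.1, 194.0], array([ 0.7266, -0.0676,  0.128 ]), 0.5), ([308.0, 167.9], array([0.6009, 0.1377, 0.128 ]), 0.41)]
side carriage_handle []
top near_wing []
top far_wing []
top carriage_handle []
```

```bash
python3 -c "
from rig import workorder
print(workorder.hand_in())"
```

```text
the job is handed in; nothing more can be done
None
```

I handed the job in and it returned no verdict. The last images show both wings pushed in and turned a quarter and the handle at its home position. Before the carriage went in, the brush, screwdriver and black marker lay side by side in the tray. The cover was judged shut from the force on the pad and the view.

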